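Unclamp a coated glass plate and lay it on the viewer

TASK

Lift the hinged clamp bar of the blue frame, then slide the white glass plate flat along its track until it meets the black end stop. Pick the plate up there, carry it level and lay it, without dropping it, centred on the viewer's yellow lit stage with its long side along the stage's long side. Finally lower the empty frame's clamp bar fully shut; never press hard on the glass, and leave the flask, jar and beaker where they are.

Things in the scene. Friction and masses are not known exactly. Their poses are not given: they have to be found in the camera images.
- frame: Blue clamping frame, fixed. Origin on the work surface; +x to the hinge, -x to the run-out track (toward the robot within 0.3 rad). All flat at bed height 24 mm, slippery for glass. Frame mm: base x -10..140, y +-55; pocket x 0..102 between aluminium rails (inside y +-31.5, outside +-47.5) and a rear wall, all 30 mm high, flush with the plate's top: its edges cannot be gripped there.
- track_end (a point): Bed-level point at the black end stop's near face: frame (-113, 0, 24) mm. The stop is 10 mm thick, 30 mm wide and 10 mm above the bed. The track from the base (x -10) to here is only 34 mm wide: a plate on it overhangs 13 mm each side, with nothing beneath down to the work surface.
- plate: White coated glass plate with coloured spots, 100 (x) x 60 (y) x 6 mm, about 90 g. Origin: centre of its underside, z up. Clamped at frame (51, 0, 24) mm, axes as the frame's; at the end stop at (-63, 0, 24). Shut fingers pressed on its top, about 20 mm from its front (-x) edge with some 7 to 15 N, drag it by friction (pads grip glass better than the bed; under 5 N they may slip).
- bar (a joint): Clamp bar angle, rad: 0 shut (1 mm above the plate's front edge, a rubber lip hanging before that edge blocks it), grows as lifted, limit 1.75. Stiff hinge (0.2 N m): stays where left; 1.5 to 3 N at the handle moves it. Steel fork, arms at y +-41.5 mm, cross bar's front edge 134 mm from the hinge axis. At 1.2 or more it clears the plate and a gripper pressing near the plate's front.
- bar_hinge (a point): Point on the hinge axis, at frame (125, 0, 40) mm; the axis runs along the frame's y.
- bar_grip (a point): Centre of the bar's handle, a black round rod 14 mm thick, 92 mm long along the frame's y, held by struts at y +-41.5 mm. Bar shut: at frame (-31, 0, 72) mm, 156 mm before and 32 mm above the hinge axis; swings up and back about it as the bar lifts. The rod can turn between the fingers; about 30 mm free below it.
- viewer: Grey viewer housing 180 (x) x 150 (y) x 26 mm, fixed, origin at the centre of its underside on the work surface. In its middle stands a yellow stage with a pale lit window, 92 (x) x 40 (y) mm, top 44 mm above the work surface, 18 mm above the housing; a plate on it overhangs 10 mm at each long side.
- stage_top (a point): Centre of the lit stage's top; axes as the viewer's, the stage's long side along x.
- flask: Bystander: amber conical flask, 82 mm across, 122 mm tall, origin at its underside's centre.
- jar: Bystander: clear jar with blue cap, 68 mm across, 100 mm tall, origin at its underside's centre.
- beaker: Bystander: green glass beaker, 76 mm across, 95 mm tall, origin at its underside's centre.
There are look-alikes about, which are no part of the job. Leave any green or red look-alike of the plate alone.

How it is judged (in metres and radians):
On the way, in this order (a step that is already met when the one before it is completed fails the run):
1. the clamp bar is lifted by more than 1.1 rad while the plate still lies in its pocket (value of joint bar above 1.1 rad and x of plate in the frame of frame above 0.035 m and height (world z) of plate below 0.03 m), for 0.2 s.
2. the plate has been slid out along the track, flat on it, to within 20 mm of the end stop (x of plate in the frame of frame below -0.043 m and height (world z) of plate below 0.028 m and angle between plate's own z axis and vertical below 0.08 rad), for 0.1 s.
3. the plate lies flat, centred and square on the lit stage (horizontal distance between plate and stage_top below 0.014 m and angle between the x axis of plate and the x axis of viewer, either way round below 0.2 rad and z of plate in the frame of stage_top between -0.004 and 0.004 m and angle between plate's own z axis and vertical below 0.06 rad), for 0.2 s.
At the end, for the whole second after the job is handed in: The plate lies flat (within 0.06 rad) on the viewer's lit stage, released and at rest, its centre within 14 mm of the stage's centre and its long side along the stage's long side within 0.2 rad (either way round); the clamp bar is shut (below 0.09 rad) (all of step 3 and value of joint bar below 0.09 rad and linear speed of plate below 0.02 m/s and contact force between the fingers and plate below 0.1 N); the robot touches nothing.
It fails at once if the plate tips by more than 0.4 rad (angle between plate's own z axis and vertical above 0.4 rad).
It fails at once if the plate is let go in the air (more than 30 mm above the lit stage) (height (world z) of plate above 0.074 m and contact force between the fingers and plate below 0.05 N).
It fails at once if the plate is pressed against the frame or the viewer with more than 60 N (contact force between plate and frame above 60 N or contact force between plate and viewer above 60 N).
It fails at once if the flask, jar or beaker is moved by more than 25 mm (distance of any of flask, jar, beaker from where it was at the start of the episode above 0.025 m).
It also fails if it takes over 72 s, if anything falls off the work surface, if the arm or the gripper's body presses on something with over 40 N, if the wrist force passes 120 N, or if a joint passes its speed limit or range.

ROBOT

A 6-joint arm with a two-finger parallel gripper is mounted at the origin on the work surface. World frame = base frame: x ahead of the robot, y to its left, z up, the work surface at z = 0. Lengths are in mm, angles in degrees, forces in N, time in s.
With the tool pointing down it reaches from about 350 to 850 mm from the base axis. Payload 8.1 kg.
Tool frame: the origin (TCP) lies midway between the tips of the shut fingers; the grasp point (between the pads) lies 19 mm behind it (r.grip_depth is the distance from the TCP to the grasp point, in mm); z points along the fingers, y is the direction in which the jaws open and shut (so a half turn about z gives the same grasp; the last joint's range is limited). The gripper opens to 85 mm and grips with 20 to 120 N. Pads are 22 mm wide; open, the fingers measure 114 mm over their backs; the gripper's body (76 mm by 85 mm) begins 54 mm behind the grasp point. The pads swing forward as they close: fully open they stand 13 mm farther back than shut.
Start: joints at [59.622, 7.471, 85.268, -0, 87.261, -4.893], TCP at [258.146, 541.632, 231.292] pointing down, gripper open.
Joint ranges: [-169.43, 169.43], [-51.17, 129.36], [1.28, 143.12], [-76.62, 256.62], [0, 156.53], [-152.29, 152.29]. Speed limits (degrees/s): [136.94, 136.94, 159.86, 180, 180, 180].

INTERFACE

Orientations are given as [roll, pitch, yaw] about the fixed x, y, z axes, in that order (R = Rz(yaw) Ry(pitch) Rx(roll)).
In Python, from bench import r, imaging gives the robot as it stands.
- The arm moves only by the shell command python3 -m creep 'ROWS' [FORCE]. ROWS is text: rows parted by semicolons, each of 7 numbers parted by spaces: the shift along the tool's x, y, z in cm, then the turn, a rotation vector about the tool's x, y, z in degrees, then the finger opening in cm, from 0 to 8.54. In form: dx dy dz ax ay az gripper; .... A call has 1 to 20 rows; each row is the pose to reach, as a shift and turn from the pose measured when the call began, along the tool's axes at that moment; what a row does not reach only later rows make up. A row lasts 1/10 s, in which the tool goes at most 50 mm and 8.59 degrees, less where a joint would pass 70% of its speed; a pose out of reach is approached as far as the arm can. A call with a gripper value outside its range is refused whole. The fingers move at their own pace and stop on an object; FORCE is the grip in N (left out, the last holds). Time passes only in rows, so rows that repeat a pose let the fingers close. It gives the time, the measured TCP pose, the force and the opening at its end, in the units of the state.
- r.sense(): the state, without advancing time (a new reading comes with each control period).
- imaging.snapshot(name): name is "side" or "top"; returns the picture (384x512x3 uint8, red, green, blue); there is no depth.
- imaging.camera_info(name): a dict with "camera_matrix" (3x3 intrinsics, pixels), "R" (3x3) and "t" (3): a world point X has camera coordinates R X + t. Camera axes: x right, y down, z forward; pixel columns grow to the right and rows downward; lengths in mm; the calibration is good to about 2 mm. A picture is of the moment at which its call begins. camera_info takes no time and is no camera call.
- r.hand_in(): hands the job in, once; it reports no verdict.
The state is a dict: "time": time; "joint_pos": joint angles; "qd": joint speeds; "joint_efforts": joint torques, N m; "tool_pos": TCP position; "tcp_rot": TCP orientation; "ft_force": force on the tool from outside, world axes, zero at the start; "wrist_torque": the same for the moment, N m; "finger_gap": finger opening in mm.
Only numpy, scipy, OpenCV 4.12 (cv2) and the standard library are available. Lean on these libraries where they do the work, as an engineer would, in place of code of your own. Each camera call takes 0.05 s, during which the arm holds its last target.

## Working session

There is one attempt and no reset: what is moved stays moved. The work goes in short steps, Python scripts to look and compute and a shell command to move; the robot and the scene stay as the last step left them, time stands still between calls to the robot, and variables do not carry over. Pictures are saved under pics/ and viewed, and the job is handed in when it is done.

```bash
ls; mkdir -p pics; python3 - <<'E'
from bench import r, imaging
import cv2,json
for n in("side","top"):
    cv2.imwrite(f"pics/{n}0.png",imaging.snapshot(n)[:,:,::-1]); i=imaging.camera_info(n); print(n,i)
s=r.sense(); print(s, r.grip_depth)
E
```

```text
pics
side {'camera_matrix': array([[410.65241008,   0.        , 250.90355943],
       [  0.        , 410.65241008, 189.97367199],
       [  0.        ,   0.        ,   1.        ]]), 'R': array([[-0.99606575, -0.08818242, -0.00876797],
       [-0.05788762,  0.72238405, -0.6890648 ],
       [ 0.06709725, -0.6858463 , -0.72464669]]), 't': array([ 595.24042891,   36.7245921 , 1069.08031078])}
top {'camera_matrix': array([[352.36613125,   0.        , 253.93379797],
       [  0.        , 352.36613125, 190.37473726],
       [  0.        ,   0.        ,   1.        ]]), 'R': array([[-0.00632108, -0.99946181,  0.0321889 ],
       [-0.98800987,  0.00127648, -0.15438545],
       [ 0.15426127, -0.03277883, -0.98748621]]), 't': array([ 66.18767436, 605.47631697, 800.95455432])}
{'time': 0.1, 'joint_pos': array([ 5.96236686e+01,  7.51280873e+00,  8.53225692e+01,  6.79340958e-04,
        8.72589111e+01, -4.89270143e+00]), 'qd': array([-0.10875947, -0.07440025, -0.21837501,  0.05494725, -0.01416781,
        0.0364601 ]), 'joint_efforts': array([ 1.48687453e-03, -5.70945525e+01, -5.01943839e+01, -1.55131402e-04,
        8.03947449e-03,  1.76017085e-05]), 'tool_pos': array([257.88322703, 541.22649495, 230.33267203]), 'tcp_rot': array([-1.79906112e+02, -8.71794721e-03,  1.54516330e+02]), 'ft_force': array([-0.18593489,  0.32280191,  0.34366728]), 'wrist_torque': array([-0.04146606, -0.03075569,  0.0037601 ]), 'finger_gap': 85.66652851118272} 18.700000000000003
```

View pics/side0.png

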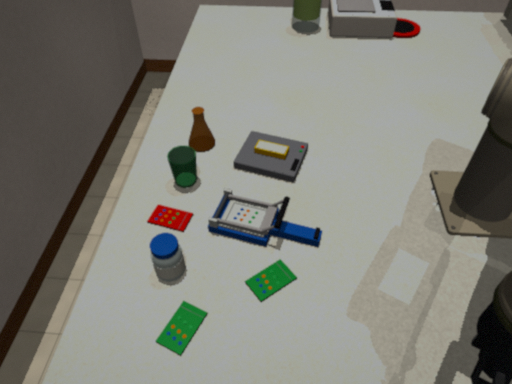

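View pics/top0.png

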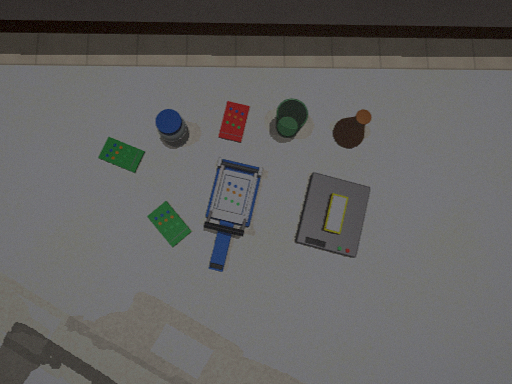

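Side view: the frame is at (245,220) and the viewer at (272,155). Top view, what could be taken for the plate: the white plate in the blue frame (233,195), red at (235,122), green at (122,155) and (170,223). What could be taken for the stage: the viewer's yellow one at (337,213). I choose the white plate in the frame. Next is a close crop.

```bash
python3 - <<'E'
import cv2
a=cv2.imread("pics/top0.png")[145:285,190:390]; cv2.imwrite("pics/tc.png",cv2.resize(a,None,fx=4,fy=4,interpolation=cv2.INTER_CUBIC))
a=cv2.imread("pics/side0.png")[120:250,195:335]; cv2.imwrite("pics/sc.png",cv2.resize(a,None,fx=4.5,fy=4.5,interpolation=cv2.INTER_CUBIC))
E
```

```text
(no output)
```

View pics/tc.png

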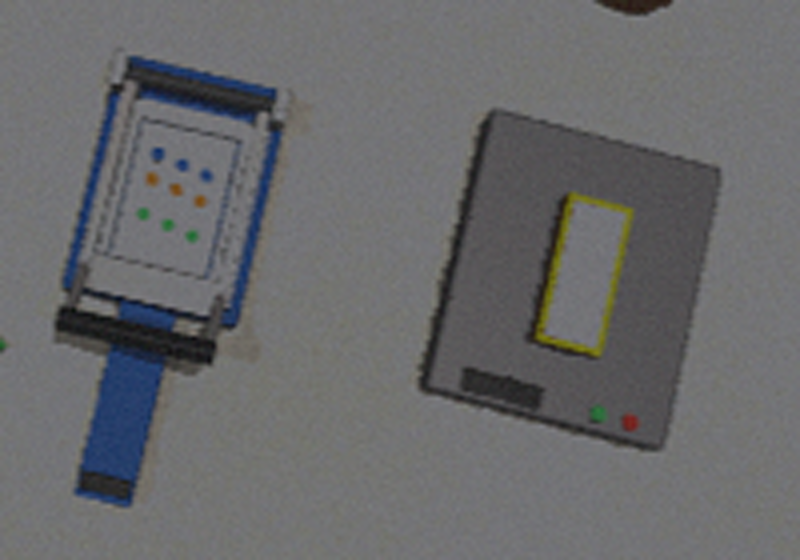

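View pics/sc.png

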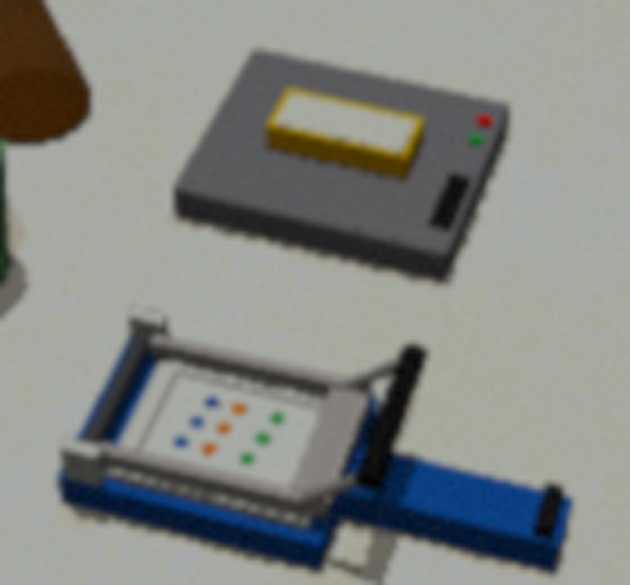

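```bash
cat > h.py <<'E'
import numpy as np, cv2
from bench import r, imaging
def P(n):
    i=imaging.camera_info(n); return i["camera_matrix"]@np.c_[i["R"],i["t"]]
def tri(t,s):
    t=np.array(t,float).reshape(-1,2).T; s=np.array(s,float).reshape(-1,2).T
    X=cv2.triangulatePoints(P("top"),P("side"),t,s); return (X[:3]/X[3]).T
def proj(n,X):
    q=np.c_[np.atleast_2d(X),np.ones(len(np.atleast_2d(X)))]@P(n).T; return q[:,:2]/q[:,2:]
E
python3 - <<'E'
from h import *
d={}
d['handle']=[((60,320),(375,480)),((214,352),(415,350))]
d['stage']=[((572,195),(270,127)),((633,209),(288,90)),((600,355),(424,119)),((537,341),(407,160))]
d['spots']=[((158,154),(180,441)),((182,165),(197,421)),((207,175),(211,402)),((152,179),(208,449)),((176,189),(224,428)),((200,201),(239,408)),((143,214),(247,459)),((168,225),(263,438)),((192,236),(277,418))]
d['house']=[((490,110),(177,190)),((720,168),(255,50)),((660,450),(508,105)),((424,387),(445,255))]
for k,v in d.items():
    t=np.array([a for a,b in v])/4+[190-.375,145-.375]; s=np.array([b for a,b in v])/4.5+[195-.39,120-.39]
    X=tri(t,s); print(k); print(X.round(1),X.mean(0).round(1))
    print('reproj',np.abs(proj('top',X)-t).max().round(2),np.abs(proj('side',X)-s).max().round(2))
    if k=='stage' or k=='house':
        e=(X[0]+X[1]-X[2]-X[3])/2;print('len',np.linalg.norm(e),'yaw',np.degrees(np.arctan2(e[1],e[0])), 'w',np.linalg.norm((X[0]+X[3]-X[1]-X[2])/2))
    if k=='handle':
        e=X[0]-X[1];print(np.linalg.norm(e),'yaw',np.degrees(np.arctan2(e[1],e[0]))-90)
    if k=='spots':
        e=X[:3].mean(0)-X[6:].mean(0);print('yaw',np.degrees(np.arctan2(e[1],e[0])))
        e=X[::3].mean(0)-X[2::3].mean(0);print('yaw',np.degrees(np.arctan2(e[1],e[0]))-90)
E
```

```text
handle
[[521.  177.4  76.9]
 [503.1  90.1  79.8]] [512.  133.8  78.4]
reproj 0.61 0.45
89.20084198397768 yaw -11.587596994373655
stage
[[ 598.2 -127.1   43.4]
 [ 589.5 -163.9   43.7]
 [ 501.7 -139.2   46. ]
 [ 510.8 -102.5   43.4]] [ 550.  -133.2   44.1]
reproj 0.15 0.09
len 91.01021439062079 yaw -15.71599804900064 w 37.85370934189562
spots
[[626.1 124.   32.7]
 [618.7 109.3  33.1]
 [612.7  94.1  32. ]
 [610.6 127.6  31.9]
 [603.7 113.   32.9]
 [596.6  98.3  33.3]
 [588.9 132.9  32. ]
 [581.8 117.8  32.2]
 [575.2 103.2  32.5]] [601.6 113.4  32.5]
reproj 0.18 0.13
yaw -13.380326275663442
yaw -24.828850250285285
house
[[ 653.2  -82.    27.1]
 [ 616.8 -224.9   26.7]
 [ 446.4 -178.    28.6]
 [ 484.8  -36.6   27.7]] [ 550.3 -130.4   27.5]
reproj 0.51 0.33
len 175.58442500412553 yaw -15.23773623283653 w 147.00539529633843
```

```bash
cat >> h.py <<'E'
def T(p,X):
    c,s=np.cos(p[2]),np.sin(p[2]); X=np.atleast_2d(np.array(X,float)); return np.c_[p[0]+c*X[:,0]-s*X[:,1],p[1]+s*X[:,0]+c*X[:,1],X[:,2]]
def box(x0,x1,y0,y1,z): return [(x0,y0,z),(x1,y0,z),(x1,y1,z),(x0,y1,z)]
FR=[box(-10,140,-55,55,24),box(-123,-10,-17,17,24),box(-123,-113,-15,15,34),box(0,102,-31.5,31.5,30),box(0,102,-47.5,47.5,30)]
VI=[box(-90,90,-75,75,26),box(-46,46,-20,20,44)]
def overlay(n,img,items,name,roi,f):
    x0,y0,x1,y1=roi; a=cv2.resize(img[y0:y1,x0:x1,::-1],None,fx=f,fy=f,interpolation=cv2.INTER_CUBIC)
    for X,col in items:
        q=((proj(n,X)-[x0,y0]+.5)*f-.5); cv2.polylines(a,[np.round(q).astype(np.int32)],True,col,1)
    cv2.imwrite(name,a)
E
python3 - <<'E'
from h import *
from scipy.optimize import least_squares
tp=[((-10,55,24),(65,287)),((-10,-55,24),(235,327)),((-123,17,24),(77,492)),((-123,-17,24),(130,505)),((-31,46,72),(60,320)),((-31,-46,72),(214,352))]
sp=[((-31,46,72),(375,480)),((-31,-46,72),(415,350)),((-123,17,24),(554,542)),((-123,-17,24),(570,500)),((-10,55,24),(322,542))]
def res(p):
    a=proj('top',T(p,[x for x,_ in tp]))-(np.array([q for _,q in tp])/4+[189.625,144.625])
    b=proj('side',T(p,[x for x,_ in sp]))-(np.array([q for _,q in sp])/4.5+[194.6,119.6])
    return np.r_[a.ravel(),b.ravel()]
o=least_squares(res,[542,127,-.2],loss='soft_l1');print(o.x,np.degrees(o.x[2]));print(res(o.x).reshape(-1,2).round(1))
pv=[550.2,-132.3,np.radians(-15.4)]
it=[(T(o.x,b),(0,0,255)) for b in FR]+[(T(pv,b),(0,255,0)) for b in VI]
h=T(o.x,[(-31,46,72),(-31,-46,72)]); it.append((h,(255,255,0)))
overlay('top',cv2.imread('pics/top0.png')[:,:,::-1],it,'pics/to.png',(190,145,390,285),4)
overlay('side',cv2.imread('pics/side0.png')[:,:,::-1],it,'pics/so.png',(195,120,335,250),4.5)
E
```

```text
[ 5.41450052e+02  1.25811570e+02 -2.34737460e-01] -13.449465724086302
[[-0.6  0.4]
 [ 1.1  0.7]
 [ 0.2 -0.9]
 [ 0.9 -0.9]
 [ 0.1  0.3]
 [ 0.8  1.5]
 [-1.   1.4]
 [ 0.7  1.7]
 [-0.3  0.7]
 [-0.9 -0.9]
 [ 0.4  1. ]]
```

View pics/to.png

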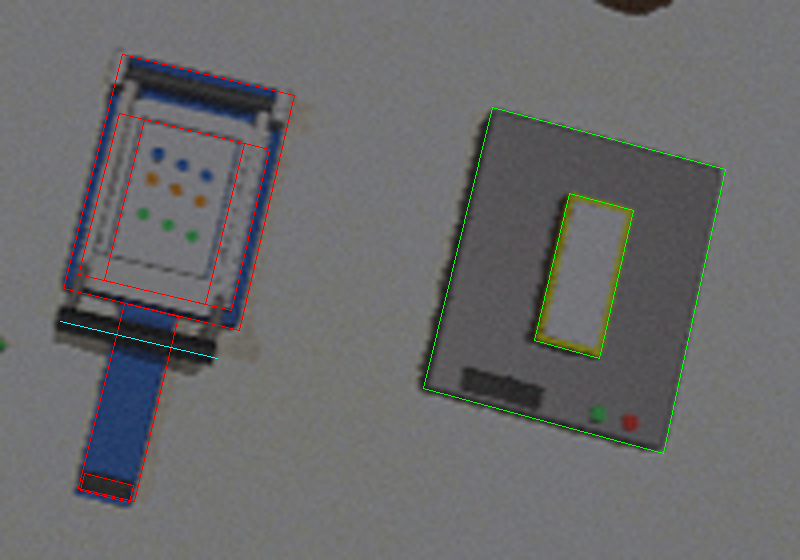

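View pics/so.png

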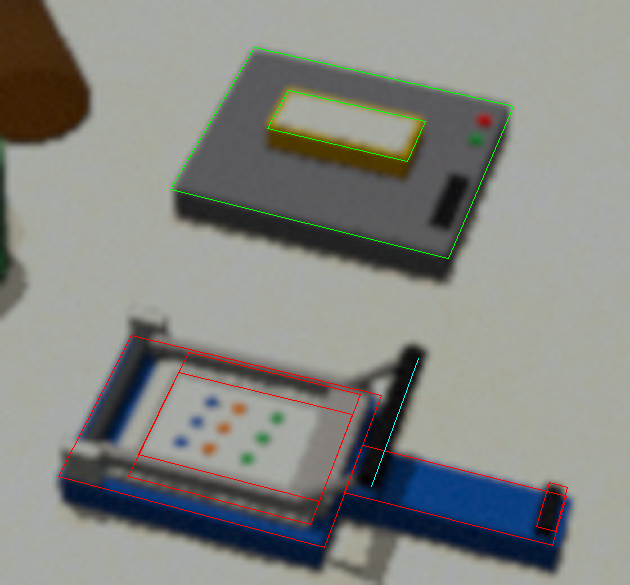

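The overlay matches: stage at about (550,-132,44) with yaw -15.4°. Frame origin at about (542,126) with yaw -13.2°, rod at about (513,133.5) and 72-78 high. The heights agree with the text to within a few mm. The chosen plate is the white one with spots, confirmed in the crop.

```bash
cat >> h.py <<'E'
from scipy.spatial.transform import Rotation as Ro
def rel(pos,yaw,s=None):
    s=s or r.sense(); R0=Ro.from_euler('xyz',s['tcp_rot'],degrees=True); R1=Ro.from_euler('xyz',[180,0,yaw],degrees=True)
    d=R0.inv().apply(np.array(pos)-s['tool_pos'])/10; w=(R0.inv()*R1).as_rotvec(degrees=True)
    print('row',np.r_[d,w].round(3), 'F',s['ft_force'].round(1),'t',s['time'])
FP=[541.8,125.8,np.radians(-13.2)]
E
python3 -c "
from h import *
rel([513,133.5,150],76.8)"
```

```text
row [-4.0573e+01 -2.5816e+01  8.0690e+00 -8.5000e-02  5.6000e-02  7.7716e+01] F [-0.2  0.3  0.3] t 0.1
```

```bash
R="-40.57 -25.82 8.07 -0.1 0.05 77.7 4.5"; python3 -m creep '-40.57 -25.82 8.07 -0.1 0.05 77.7 4.5;-40.57 -25.82 8.07 -0.1 0.05 77.7 4.5;-40.57 -25.82 8.07 -0.1 0.05 77.7 4.5;-40.57 -25.82 8.07 -0.1 0.05 77.7 4.5;-40.57 -25.82 8.07 -0.1 0.05 77.7 4.5;-40.57 -25.82 8.07 -0.1 0.05 77.7 4.5;-40.57 -25.82 8.07 -0.1 0.05 77.7 4.5;-40.57 -25.82 8.07 -0.1 0.05 77.7 4.5;-40.57 -25.82 8.07 -0.1 0.05 77.7 4.5;-40.57 -25.82 8.07 -0.1 0.05 77.7 4.5;-40.57 -25.82 8.07 -0.1 0.05 77.7 4.5;-40.57 -25.82 8.07 -0.1 0.05 77.7 4.5;-40.57 -25.82 8.07 -0.1 0.05 77.7 4.5;-40.57 -25.82 8.07 -0.1 0.05 77.7 4.5' 20
python3 -c "
from h import *
rel([513,133.5,64],76.8)
for n in ('top','side'): cv2.imwrite('pics/%s1.png'%n,cv2.resize(imaging.snapshot(n)[120:300,160:360,::-1],None,fx=3.5,fy=3.3,interpolation=2))"
```

```text
time: 1.5
tool_pos: [512.5, 134.5, 150.2]
tcp_rot: [180.0, -0.0, 76.9]
ft_force: [1.1, -0.2, -0.2]
finger_gap: 45.1
row [-0.093  0.065  8.62   0.019 -0.016  0.114] F [ 1.1 -0.2 -0.2] t 1.5
```

View pics/side1.png

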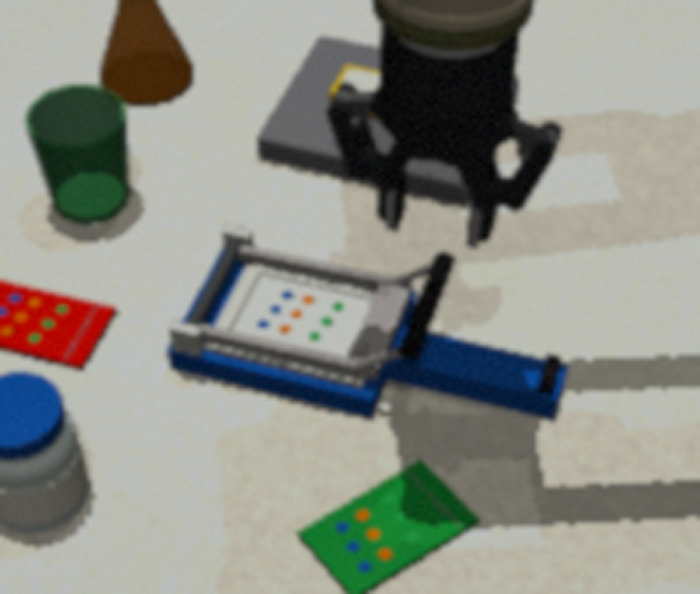

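View pics/top1.png

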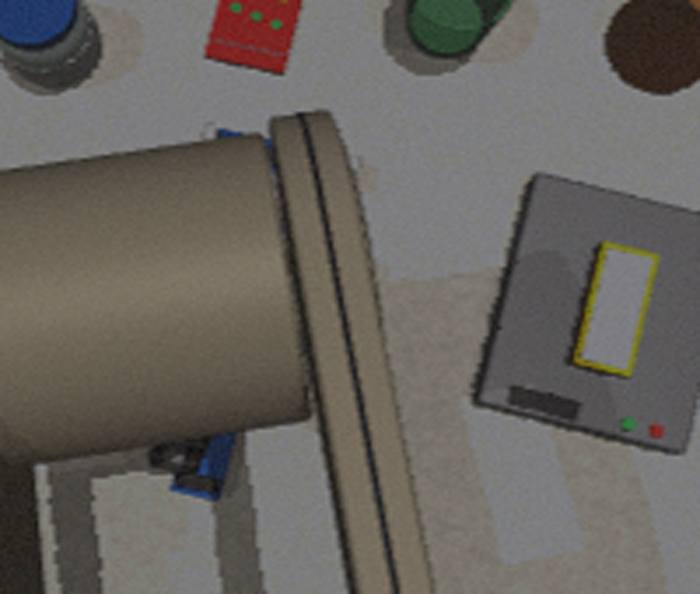

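The side view shows the open fingers at (392,215) and (482,235), above the rod and straddling it. I'll descend now.

```bash
python3 -m creep '-0.05 0.07 3 0 0 0 4.5;-0.05 0.07 6 0 0 0 4.5;-0.05 0.07 8 0 0 0 4.5;-0.05 0.07 9.2 0 0 0 4.5;-0.05 0.07 9.2 0 0 0 4.5;-0.05 0.07 9.2 0 0 0 4.5'
python3 -c "
from h import *
for n in ('side',): cv2.imwrite('pics/%s2.png'%n,cv2.resize(imaging.snapshot(n)[120:260,200:360,::-1],None,fx=4.5,fy=4.2,interpolation=2))"
```

```text
time: 2.2
tool_pos: [513.7, 134.2, 59.1]
tcp_rot: [179.9, -0.0, 77.0]
ft_force: [0.6, 0.3, 0.3]
finger_gap: 44.9
```

View pics/side2.png

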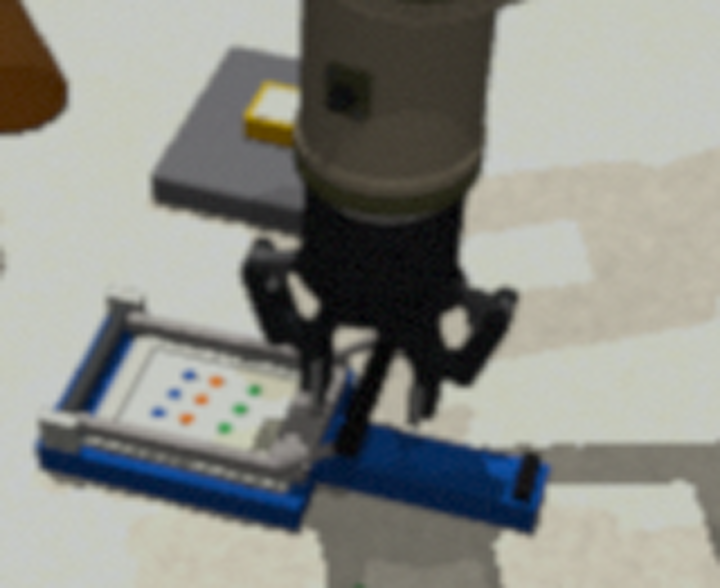

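The rod, at (365,400), lies between the finger tips at (312,395) and (422,410). I'll close on it.

```bash
python3 -m creep '0 0 0 0 0 0 2.5;0 0 0 0 0 0 1.6;0 0 0 0 0 0 1.0;0 0 0 0 0 0 1.0;0 0 0 0 0 0 1.0;0 0 0 0 0 0 1.0' 20
python3 -c "
from h import *
H=T(FP,[(125,0,40)])[0]; s=r.sense(); p=s['tool_pos']; R0=Ro.from_euler('xyz',s['tcp_rot'],degrees=True)
print(H)
# rod at start
u=np.array([np.cos(FP[2]),np.sin(FP[2]),0])
for th in np.r_[0:1.46:.1, 1.45]:
    a=0.2023+th; f=lambda a:-159.2*np.cos(a)*u+np.array([0,0,159.2*np.sin(a)])
    print(round(th,2),(R0.inv().apply(f(a)-f(.2023))/10).round(2))
"
```

```text
time: 2.85
tool_pos: [514.2, 134.6, 59.8]
tcp_rot: [179.9, -0.1, 76.9]
ft_force: [-3.0, 4.8, 1.7]
finger_gap: 13.2
[663.49736286  97.25614124  40.        ]
0.0 [0. 0. 0.]
0.1 [ 0.    0.4  -1.54]
0.2 [ 0.    0.95 -3.03]
0.3 [ 0.    1.65 -4.46]
0.4 [ 0.    2.49 -5.81]
0.5 [ 0.    3.46 -7.08]
0.6 [ 0.    4.55 -8.24]
0.7 [ 0.    5.75 -9.28]
0.8 [ -0.     7.05 -10.2 ]
0.9 [ -0.     8.43 -10.99]
1.0 [-1.000e-02  9.890e+00 -1.163e+01]
1.1 [-1.000e-02  1.140e+01 -1.212e+01]
1.2 [-1.000e-02  1.296e+01 -1.247e+01]
1.3 [ -0.02  14.54 -12.65]
1.4 [ -0.02  16.13 -12.68]
1.45 [ -0.02  16.92 -12.63]
```

```bash
python3 -m creep '0 0.2 -0.8 0 0 0 1.0;0 0.4 -1.54 0 0 0 1.0;0 0.66 -2.3 0 0 0 1.0;0 0.95 -3.03 0 0 0 1.0;0 1.28 -3.76 0 0 0 1.0;0 1.65 -4.46 0 0 0 1.0;0 2.05 -5.15 0 0 0 1.0;0 2.49 -5.81 0 0 0 1.0' 30
python3 -c "
from h import *
cv2.imwrite('pics/side3.png',cv2.resize(imaging.snapshot('side')[100:260,200:360,::-1],None,fx=4,fy=3.7,interpolation=2))"
```

```text
time: 3.65
tool_pos: [537.7, 129.0, 118.4]
tcp_rot: [180.0, -0.1, 77.0]
ft_force: [-6.9, 4.3, -0.0]
finger_gap: 12.7
```

View pics/side3.png

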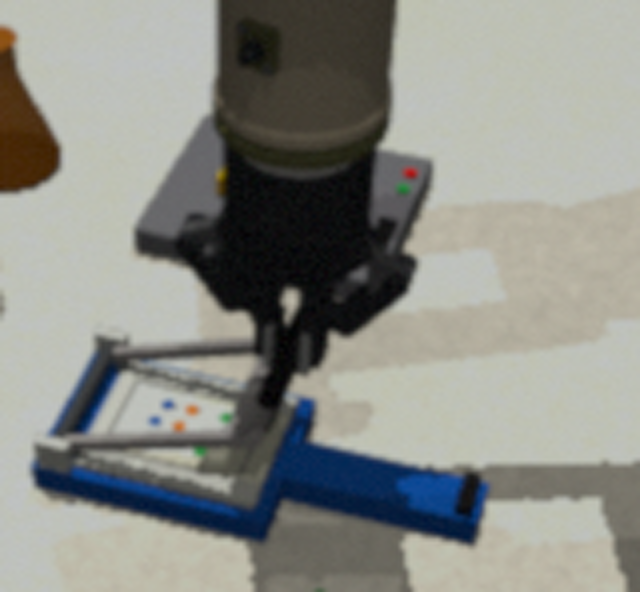

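The rod is still held, at (280,370), and the bar is lifting (about 0.4 rad). Continuing the arc.

```bash
python3 -m creep '0 0.47 -0.65 0 0 0 1.0;0 0.97 -1.27 0 0 0 1.0;0 1.5 -1.87 0 0 0 1.0;0 2.06 -2.43 0 0 0 1.0;0 2.65 -2.97 0 0 0 1.0;0 3.26 -3.47 0 0 0 1.0;0 3.9 -3.95 0 0 0 1.0;0 4.56 -4.39 0 0 0 1.0;0 5.25 -4.8 0 0 0 1.0;0 5.94 -5.18 0 0 0 1.0;0 6.66 -5.52 0 0 0 1.0;0 7.4 -5.82 0 0 0 1.0' 30
python3 -m creep '0 0.75 -0.26 0 0 0 1.0;0 1.51 -0.49 0 0 0 1.0;0 2.28 -0.68 0 0 0 1.0;0 3.07 -0.84 0 0 0 1.0;0 3.85 -0.95 0 0 0 1.0;0 4.65 -1.02 0 0 0 1.0;0 5.44 -1.05 0 0 0 1.0;0 6.24 -1.05 0 0 0 1.0;0 6.24 -1.05 0 0 0 1.0'
python3 -c "
from h import *
cv2.imwrite('pics/side4.png',cv2.resize(imaging.snapshot('side')[60:260,180:360,::-1],None,fx=4,fy=2.9,interpolation=2))"
```

```text
time: 4.9
tool_pos: [611.4, 111.5, 180.0]
tcp_rot: [179.8, -0.1, 76.9]
ft_force: [-5.1, 1.5, 4.3]
finger_gap: 12.7
time: 5.8
tool_pos: [673.3, 96.8, 190.2]
tcp_rot: [179.8, -0.1, 76.9]
ft_force: [0.9, -0.1, 1.3]
finger_gap: 12.6
```

View pics/side4.png

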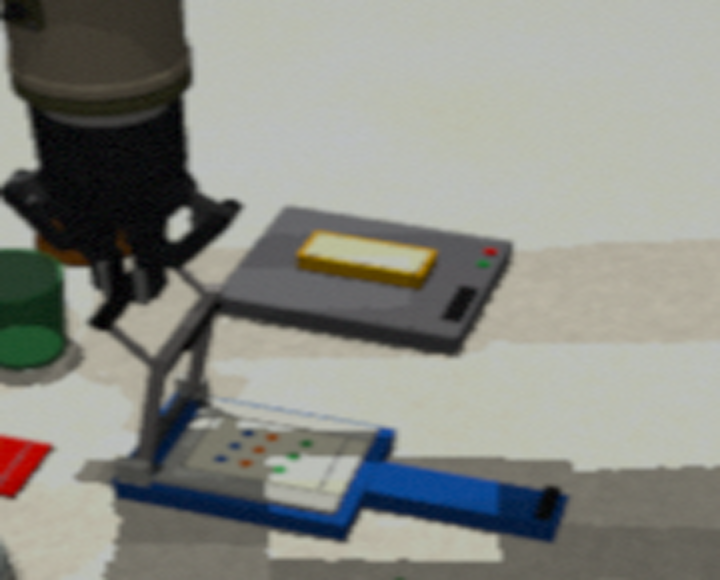

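The bar stands upright, with the rod at (125,300) in the crop (about 1.43 rad). The plate, around (270,450), has not moved. I'll release and rise.

```bash
python3 -m creep '0 0 0 0 0 0 2.5;0 0 0 0 0 0 4.5;0 0 0 0 0 0 4.5;0 0 0 0 0 0 4.5;0 0 -2 0 0 0 4.5;0 0 -4 0 0 0 4.5;0 0 -7 0 0 0 4.5;0 -4 -7 0 0 8 4.5;0 -8 -7 0 0 16 3;0 -12 -7 0 0 24 1;0 -16 -7 0 0 32 0;0 -20 -7 0 0 40 0;0 -24 -7 0 0 40 0;0 -24 -7 0 0 40 0'
python3 -c "
from h import *
for n in ('top','side'):
  a=imaging.snapshot(n); cv2.imwrite('pics/%s5r.png'%n,a[:,:,::-1]); cv2.imwrite('pics/%s5.png'%n,cv2.resize(a[100:290,180:380,::-1],None,fx=4,fy=3,interpolation=2))"
```

```text
time: 7.25
tool_pos: [435.2, 152.3, 259.2]
tcp_rot: [179.9, -0.2, 37.0]
ft_force: [2.2, 0.8, 0.1]
finger_gap: 0.0
```

View pics/side5.png

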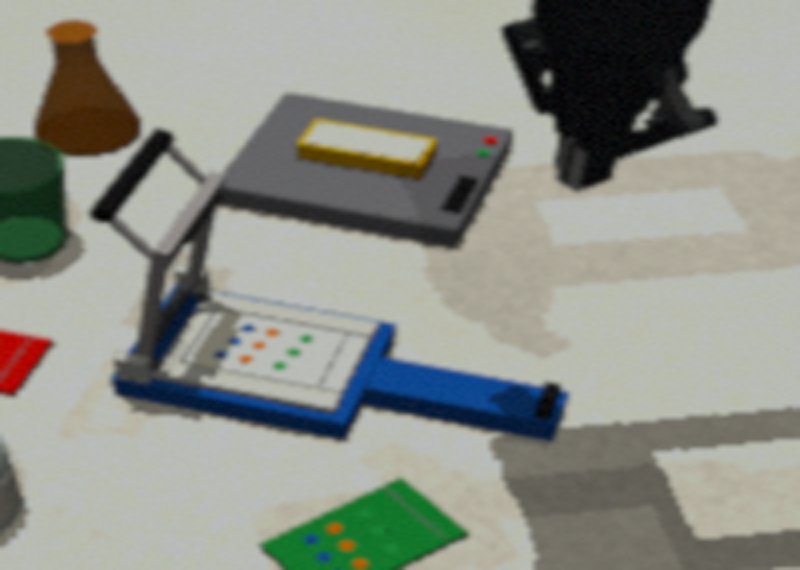

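View pics/top5.png

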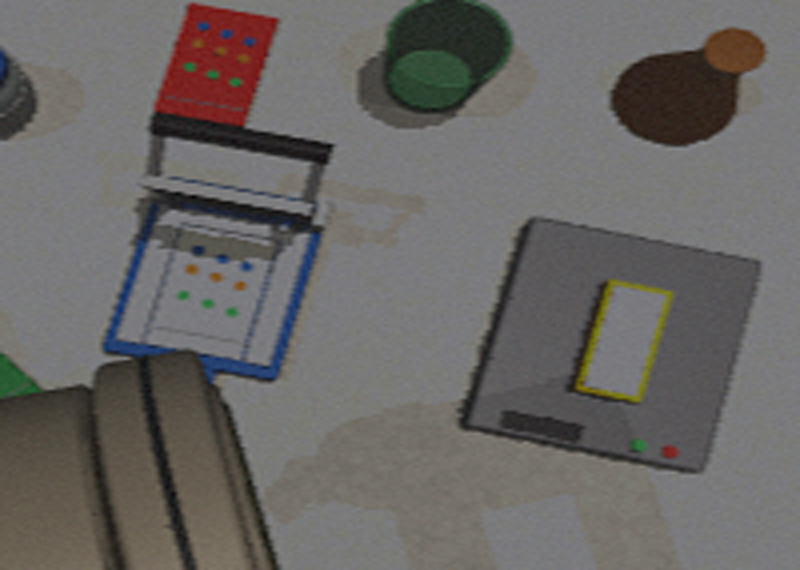

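```bash
python3 - <<'E'
from h import *
t=cv2.imread('pics/top5r.png')[:,:,::-1]; s=cv2.imread('pics/side5r.png')[:,:,::-1]
it=[(T(FP,b),(0,0,255)) for b in FR[:3]+[box(1,101,-30,30,30)]]
overlay('top',t,it,'pics/to5.png',(195,150,275,240),6.5)
overlay('side',s,it,'pics/so5.png',(200,190,330,250),6)
E
```

```text
(no output)
```

View pics/to5.png

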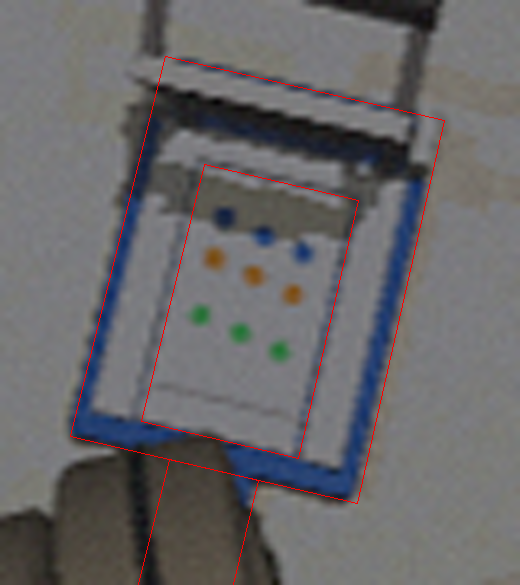

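View pics/so5.png

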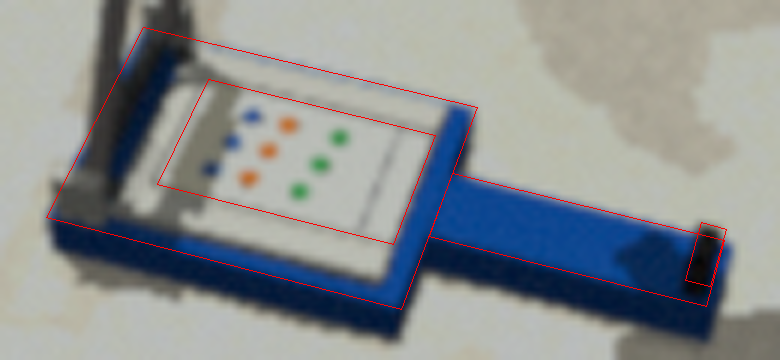

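The overlay agrees to within about 2 mm. I set the origin to (543,125.8) and yaw to -13.0°. Next, above the press point at frame x=21.

```bash
sed -i 's/^FP=.*/FP=[543,125.8,np.radians(-13.0)]/' h.py; python3 -c "
from h import *
q=T(FP,[(22,0,60)])[0]; print(q); rel(q,-13)"
```

```text
[564.43614143 120.8510768   60.        ]
row [ 8.1060e+00  9.9600e+00  2.0065e+01  4.7000e-02 -3.3600e-01  4.9985e+01] F [ 0.4 -0.4  0.6] t 7.35
```

```bash
python3 -m creep '8.1 9.96 4 0 -0.3 8 0;8.1 9.96 6 0 -0.3 16 0;8.1 9.96 9 0 -0.3 24 0;8.1 9.96 12 0 -0.3 32 0;8.1 9.96 15 0 -0.3 40 0;8.1 9.96 18 0 -0.3 50 0;8.1 9.96 20 0 -0.3 50 0;8.1 9.96 20 0 -0.3 50 0;8.1 9.96 20 0 -0.3 50 0'
python3 -c "
from h import *
cv2.imwrite('pics/side6.png',cv2.resize(imaging.snapshot('side')[60:260,180:360,::-1],None,fx=4,fy=2.9,interpolation=2))
q=T(FP,[(22,0,33)])[0]; rel(q,-13)"
```

```text
time: 8.25
tool_pos: [565.0, 120.4, 60.6]
tcp_rot: [180.0, -0.0, -13.0]
ft_force: [0.2, 0.1, 0.7]
finger_gap: -0.2
row [-0.141  0.01   2.883 -0.    -0.141  0.033] F [ 0.5 -0.5  0.1] t 8.3
```

View pics/side6.png

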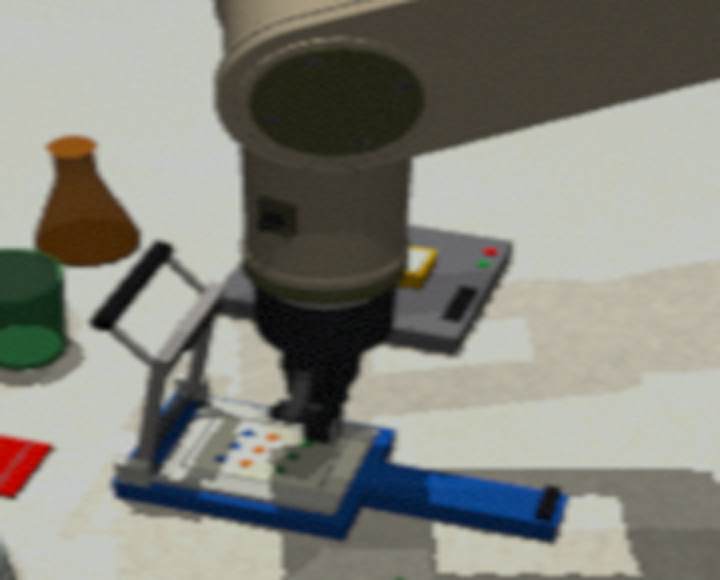

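The gripper is well clear of the upright bar, with the tips at (320,430) above the plate's front. I'll descend gently.

```bash
python3 -m creep '-0.05 0 1.0 0 0 0 0;-0.1 0 1.8 0 0 0 0;-0.1 0 2.4 0 -0.14 0 0;-0.1 0 2.6 0 -0.14 0 0;-0.1 0 2.6 0 -0.14 0 0;-0.1 0 2.6 0 -0.14 0 0'
```

```text
time: 8.9
tool_pos: [564.9, 120.9, 35.9]
tcp_rot: [-180.0, -0.0, -13.0]
ft_force: [0.6, -0.5, 0.8]
finger_gap: -0.1
```

```bash
python3 -m creep '0 0 0.1 0 0 0 0;0 0 0.2 0 0 0 0;0 0 0.3 0 0 0 0;0 0 0.3 0 0 0 0'
```

```text
time: 9.3
tool_pos: [564.9, 120.9, 32.8]
tcp_rot: [-180.0, 0.0, -13.0]
ft_force: [0.3, 0.0, -0.2]
finger_gap: 0.0
```

```bash
python3 -m creep '0 0 0.1 0 0 0 0;0 0 0.15 0 0 0 0;0 0 0.2 0 0 0 0;0 0 0.2 0 0 0 0'; python3 -m creep '0 0 0.03 0 0 0 0;0 0 0.05 0 0 0 0;0 0 0.05 0 0 0 0'
```

```text
time: 9.7
tool_pos: [564.8, 120.9, 30.7]
tcp_rot: [180.0, 0.0, -13.0]
ft_force: [0.5, -0.2, -0.0]
finger_gap: 0.3
time: 10.0
tool_pos: [564.8, 120.9, 30.2]
tcp_rot: [180.0, 0.0, -13.0]
ft_force: [-0.4, 0.3, -0.8]
finger_gap: 0.2
```

```bash
python3 -m creep '0 0 0.03 0 0 0 0;0 0 0.05 0 0 0 0;0 0 0.05 0 0 0 0'
```

```text
time: 10.3
tool_pos: [565.1, 120.9, 30.1]
tcp_rot: [-180.0, -0.0, -13.0]
ft_force: [-0.7, 0.3, 3.8]
finger_gap: 0.2
```

```bash
python3 -m creep '0 0 0.08 0 0 0 0;0 0 0.1 0 0 0 0;0 0 0.1 0 0 0 0'
```

```text
time: 10.6
tool_pos: [565.9, 121.0, 30.1]
tcp_rot: [-180.0, -0.1, -13.0]
ft_force: [-1.4, -0.1, 6.2]
finger_gap: 0.2
```

```bash
python3 -m creep '0 0 0.17 0 0 0 0;0 0 0.17 0 0 0 0;0 0 0.17 0 0 0 0'; python3 -m creep '-0.2 0 0.17 0 0 0 0;-0.5 0 0.17 0 0 0 0;-0.8 0 0.17 0 0 0 0;-1.2 0 0.17 0 0 0 0'
```

```text
time: 10.9
tool_pos: [567.0, 121.2, 30.1]
tcp_rot: [-179.9, -0.2, -13.0]
ft_force: [-3.5, -0.3, 12.2]
finger_gap: -0.1
time: 11.3
tool_pos: [557.2, 124.0, 30.0]
tcp_rot: [-179.8, -0.4, -13.0]
ft_force: [2.4, 0.0, 9.1]
finger_gap: -0.3
```

```bash
python3 -m creep '-0.4 0 0.17 0 0 0 0;-0.8 0 0.17 0 0 0 0;-1.2 0 0.17 0 0 0 0;-1.6 0 0.17 0 0 0 0;-2 0 0.17 0 0 0 0;-2.4 0 0.17 0 0 0 0;-2.8 0 0.17 0 0 0 0;-3.2 0 0.17 0 0 0 0'
python3 -c "
from h import *
cv2.imwrite('pics/side7.png',cv2.resize(imaging.snapshot('side')[150:260,200:340,::-1],None,fx=5,fy=5,interpolation=2))
for p in ([565,120.9],r.sense()['tool_pos'][:2]):
  d=np.array(p)-FP[:2];c,s=np.cos(FP[2]),np.sin(FP[2]);print(c*d[0]+s*d[1],-s*d[0]+c*d[1])"
```

```text
time: 12.1
tool_pos: [528.2, 131.4, 30.0]
tcp_rot: [-179.8, -0.7, -13.0]
ft_force: [1.9, -0.7, 9.7]
finger_gap: -0.2
22.53840159156011 0.1745098781173855
-16.16595583976575 2.091540187666179
```

View pics/side7.png

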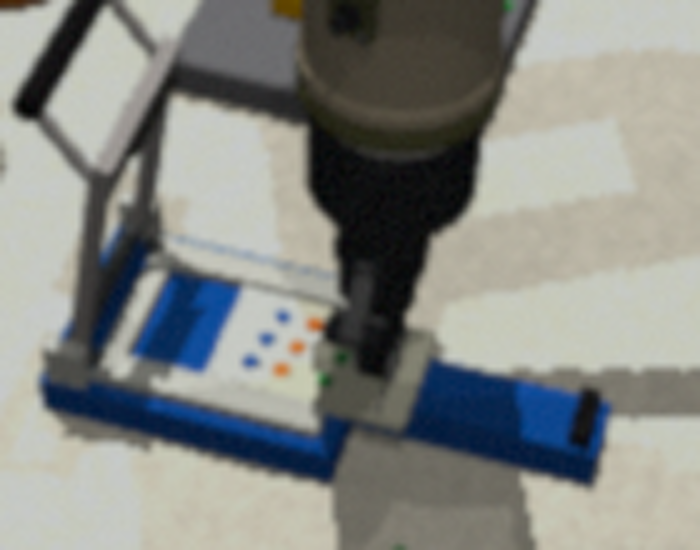

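The plate is following flat: its pocket is opening up at (190,320) and its front edge is at (420,380).

```bash
python3 -m creep '-0.4 0.02 0.17 0 -0.3 0 0;-0.9 0.03 0.17 0 -0.5 0 0;-1.4 0.05 0.17 0 -0.5 0 0;-1.9 0.07 0.17 0 -0.5 0 0;-2.4 0.09 0.17 0 -0.5 0 0;-2.9 0.1 0.17 0 -0.5 0 0;-3.4 0.1 0.17 0 -0.5 0 0;-3.9 0.1 0.17 0 -0.5 0 0;-4.4 0.1 0.17 0 -0.5 0 0;-4.9 0.1 0.17 0 -0.5 0 0'
python3 -c "
from h import *
cv2.imwrite('pics/side8.png',cv2.resize(imaging.snapshot('side')[150:260,200:340,::-1],None,fx=5,fy=5,interpolation=2))
for p in (r.sense()['tool_pos'][:2],):
  d=np.array(p)-FP[:2];c,s=np.cos(FP[2]),np.sin(FP[2]);print(c*d[0]+s*d[1],-s*d[0]+c*d[1])"
```

```text
time: 13.15
tool_pos: [482.3, 141.9, 30.0]
tcp_rot: [-179.7, -0.5, -13.0]
ft_force: [2.0, -0.7, 9.9]
finger_gap: -0.1
-63.360545486754084 2.046645456683324
```

View pics/side8.png

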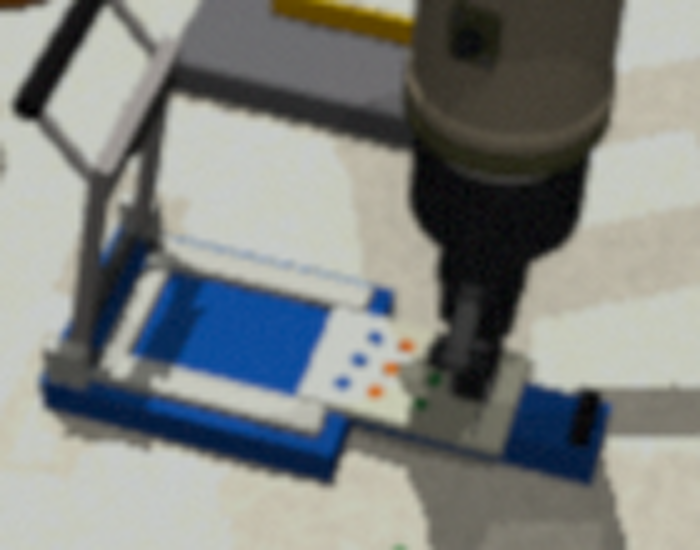

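The plate's front edge, at (515,405), is nearing the stop at (588,415); it is flat and straight. About 28 mm to go.

```bash
python3 -m creep '-0.4 0.02 0.17 0 -0.3 0 0;-0.8 0.03 0.17 0 -0.3 0 0;-1.2 0.05 0.17 0 -0.3 0 0;-1.6 0.07 0.17 0 -0.3 0 0;-2 0.09 0.17 0 -0.3 0 0;-2.3 0.1 0.17 0 -0.3 0 0'
python3 -m creep '-0.3 0 0.15 0 0 0 0;-0.4 0 0.15 0 0 0 0'
python3 -m creep '-0.2 0 0.15 0 0 0 0;-0.3 0 0.15 0 0 0 0'
python3 -c "
from h import *
cv2.imwrite('pics/side9.png',cv2.resize(imaging.snapshot('side')[150:260,200:340,::-1],None,fx=5,fy=5,interpolation=2))
for p in (r.sense()['tool_pos'][:2],):
  d=np.array(p)-FP[:2];c,s=np.cos(FP[2]),np.sin(FP[2]);print(c*d[0]+s*d[1],-s*d[0]+c*d[1])"
```

```text
time: 13.8
tool_pos: [461.3, 146.6, 30.0]
tcp_rot: [-179.6, -0.4, -13.0]
ft_force: [2.9, 0.9, 10.1]
finger_gap: 0.0
time: 14.0
tool_pos: [459.1, 147.8, 30.0]
tcp_rot: [-179.5, -0.6, -13.0]
ft_force: [0.6, -0.2, 7.4]
finger_gap: -0.0
time: 14.2
tool_pos: [458.1, 148.7, 30.1]
tcp_rot: [-179.4, -0.8, -13.0]
ft_force: [1.5, -1.2, 8.7]
finger_gap: -0.1
-87.97206280701755 3.273213934753322
```

View pics/side9.png

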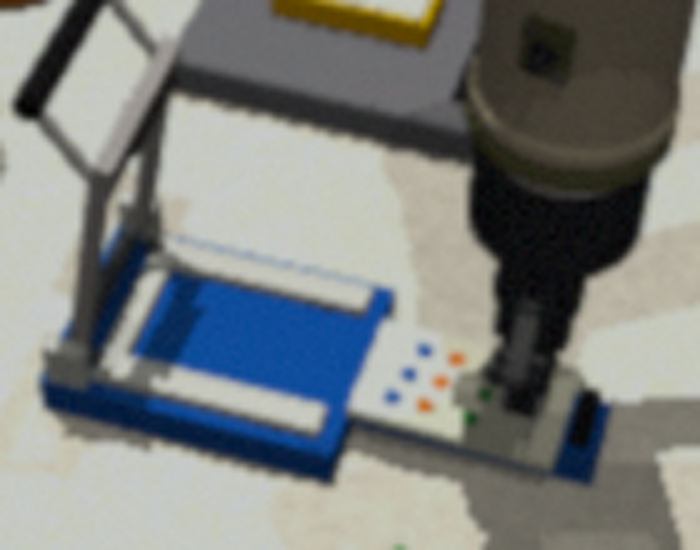

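```bash
python3 -m creep '-0.2 0.05 0.17 0 -0.4 0 0;-0.4 0.05 0.17 0 -0.5 0 0;-0.6 0.1 0.17 0 -0.5 0 0'
python3 -m creep '-0.2 0.05 0.16 0 0 0 0;-0.3 0.05 0.16 0 0 0 0'
python3 -c "
from h import *
cv2.imwrite('pics/side10.png',cv2.resize(imaging.snapshot('side')[150:260,200:340,::-1],None,fx=5,fy=5,interpolation=2))
for p in (r.sense()['tool_pos'][:2],):
  d=np.array(p)-FP[:2];c,s=np.cos(FP[2]),np.sin(FP[2]);print(c*d[0]+s*d[1],-s*d[0]+c*d[1])"
```

```text
time: 14.55
tool_pos: [454.3, 149.5, 30.1]
tcp_rot: [-179.3, -0.6, -13.0]
ft_force: [2.2, -0.8, 7.6]
finger_gap: 0.4
time: 14.75
tool_pos: [453.4, 149.9, 30.1]
tcp_rot: [-179.2, -0.8, -13.0]
ft_force: [2.1, -1.2, 7.6]
finger_gap: 0.1
-92.7794529173704 3.323520050547966
```

View pics/side10.png

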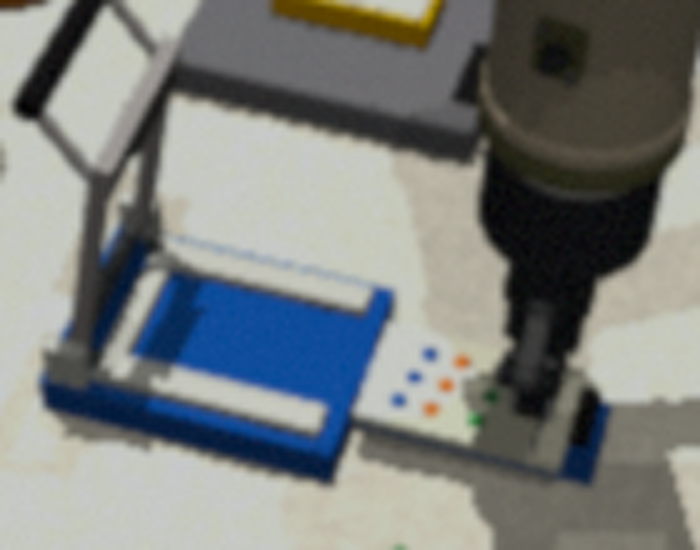

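```bash
python3 -m creep '-0.2 0.05 0.17 0 -0.4 0 0;-0.3 0.05 0.17 0 -0.5 0 0;-0.4 0.05 0.17 0 -0.5 0 0;-0.5 0.05 0.17 0 -0.5 0 0'
python3 -c "
from h import *
a=imaging.snapshot('side')
cv2.imwrite('pics/side11.png',cv2.resize(a[150:260,200:340,::-1],None,fx=5,fy=5,interpolation=2))
for p in (r.sense()['tool_pos'][:2],):
  d=np.array(p)-FP[:2];c,s=np.cos(FP[2]),np.sin(FP[2]);print(c*d[0]+s*d[1],-s*d[0]+c*d[1])"
```

```text
time: 15.2
tool_pos: [450.8, 150.8, 30.1]
tcp_rot: [-179.1, -0.6, -13.0]
ft_force: [2.1, -1.4, 7.8]
finger_gap: 0.3
-95.58641576523632 3.6141446682811207
```

View pics/side11.png

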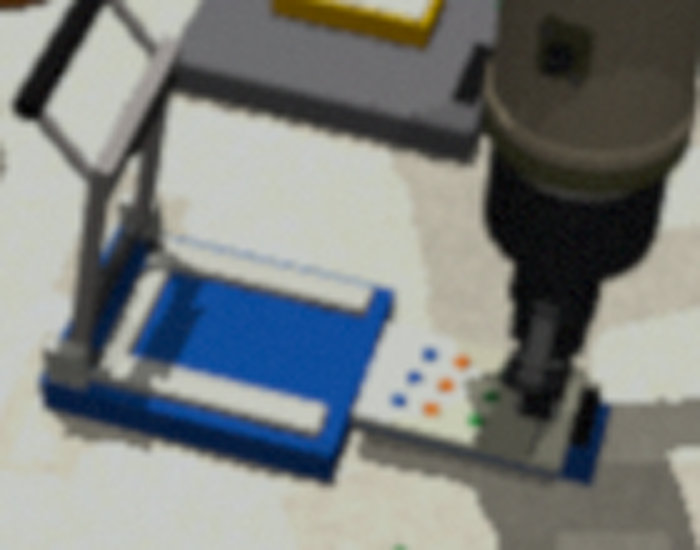

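The spots have not moved since the last frame (blue still at 430,353) while the finger went on 3 mm. So the plate is against the stop. I'll lift off and look.

```bash
python3 -m creep '0 0 -1 0 0 0 0;0 0 -3 -0.5 -0.4 0 2;0 0 -6 -0.9 -0.6 0 5;0 0 -10 -0.9 -0.6 0 8.5;-8 0 -14 -0.9 -0.6 0 8.5;-8 5 -14 -0.9 -0.6 0 8.5;-8 10 -14 -0.9 -0.6 0 8.5;-8 14 -14 -0.9 -0.6 0 8.5;-8 14 -14 -0.9 -0.6 0 8.5;-8 14 -14 -0.9 -0.6 0 8.5'
python3 - <<'E'
from h import *
t=imaging.snapshot('top'); s=imaging.snapshot('side')
cv2.imwrite('pics/top12r.png',t[:,:,::-1]);cv2.imwrite('pics/side12r.png',s[:,:,::-1])
it=[(T(FP,b),(0,0,255)) for b in [FR[0],FR[2]]]+[(T(FP,box(-113,-13,-30,30,30)),(0,255,0))]
overlay('top',t,it,'pics/to12.png',(190,170,275,280),5.4)
overlay('side',s,it,'pics/so12.png',(210,180,330,255),6)
E
```

```text
time: 16.25
tool_pos: [339.5, 29.4, 167.5]
tcp_rot: [-180.0, -0.0, -13.2]
ft_force: [0.4, 0.2, 0.1]
finger_gap: 85.1
```

View pics/to12.png

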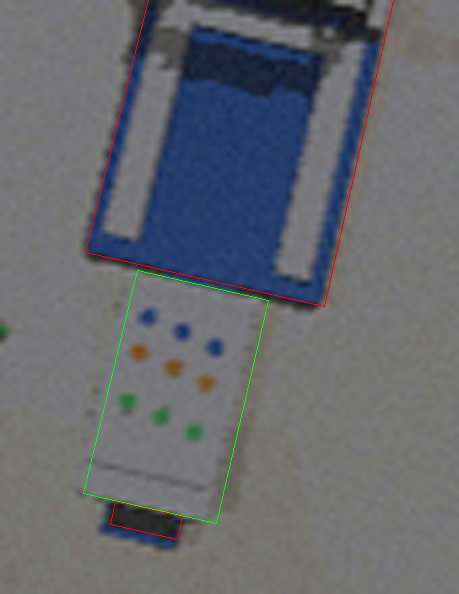

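View pics/so12.png

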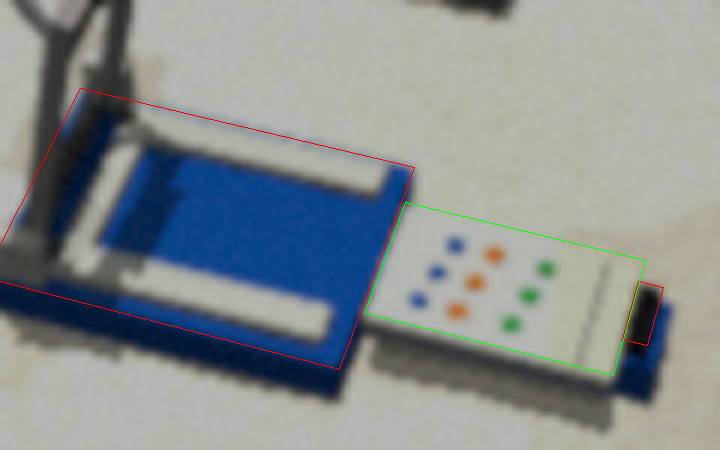

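The picture agrees with the prediction: the plate lies flat against the stop at frame (-63, about +1.5). Going over it now.

```bash
python3 -c "
from h import *
q=T(FP,[(-63,1.2,80)])[0]; print(q); rel(q,-13.2)"
```

```text
[481.88462718 141.1411605   80.        ]
row [ 11.396 -13.914   8.731  -0.024   0.016   0.246] F [ 0.3 -0.1  0.3] t 16.35
```

```bash
python3 -m creep '3 -4 0 0 0 0 8.5;6 -8 0 0 0 0 8.5;9 -12 2 0 0 0 8.5;11.4 -13.9 4 0 0 0 8.5;11.4 -13.9 7 0 0 0 8.5;11.4 -13.9 8.7 0 0 0 8.5;11.4 -13.9 8.7 0 0 0 8.5;11.4 -13.9 8.7 0 0 0 8.5'; python3 -c "
from h import *
q=T(FP,[(-63,1.2,10)])[0]; print(q); rel(q,-13.2)
cv2.imwrite('pics/side13.png',cv2.resize(imaging.snapshot('side')[150:260,200:340,::-1],None,fx=5,fy=5,interpolation=2))"
```

```text
time: 17.15
tool_pos: [481.4, 142.4, 80.1]
tcp_rot: [180.0, 0.1, -12.8]
ft_force: [0.6, -0.1, 0.4]
finger_gap: 84.7
[481.88462718 141.1411605   10.        ]
row [9.200e-02 1.130e-01 7.007e+00 1.000e-03 9.800e-02 3.820e-01] F [ 0.6 -0.1  0.4] t 17.15
```

View pics/side13.png

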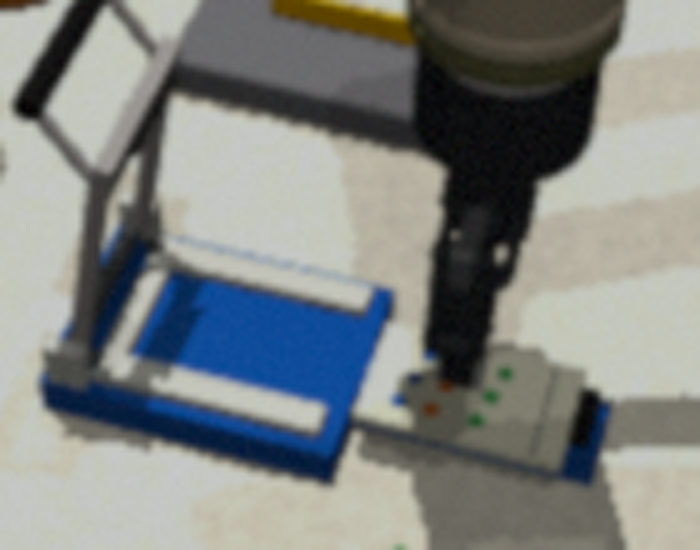

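```bash
python3 -m creep '0.05 0.1 2 0 0 0.3 8.5;0.05 0.1 4 0 0 0.3 8.5;0.05 0.1 5.5 0 0 0.3 8.5;0.05 0.1 6.6 0 0 0.3 8.5;0.05 0.1 7.2 0 0 0.3 8.5;0.05 0.1 7.2 0 0 0.3 8.5;0.05 0.1 7.2 0 0 0.3 8.5' 40; python3 -c "
from h import *
q=T(FP,[(-63,1.2,8)])[0]; rel(q,-13.2)
cv2.imwrite('pics/side14.png',cv2.resize(imaging.snapshot('side')[150:260,200:340,::-1],None,fx=5,fy=5,interpolation=2))"
```

```text
time: 17.9
tool_pos: [483.2, 141.3, 10.0]
tcp_rot: [-179.9, -0.1, -13.1]
ft_force: [-0.1, 0.1, -0.2]
finger_gap: 85.2
row [-0.127  0.049  0.204 -0.077 -0.087  0.051] F [-0.1  0.1 -0.2] t 17.9
```

View pics/side14.png

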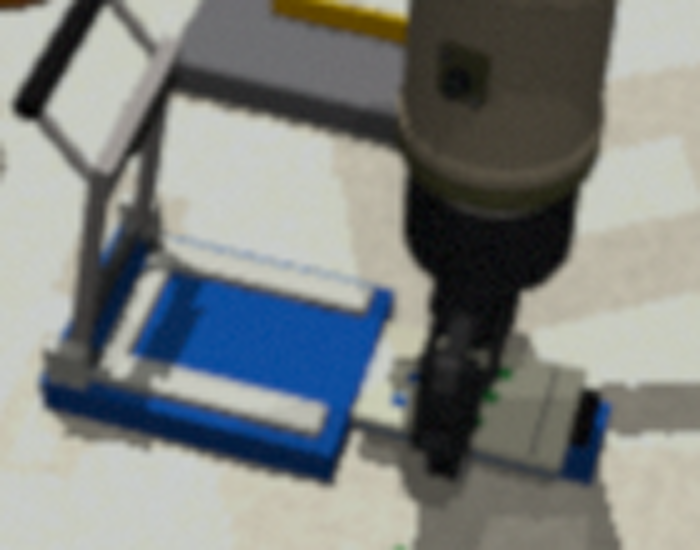

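The near finger, at (440,450), stands beside the plate's overhanging edge. I'll go slightly lower and close.

```bash
python3 -m creep '-0.1 0.05 0.3 0 0 0 8.5;-0.1 0.05 0.3 0 0 0 7.5;-0.1 0.05 0.3 0 0 0 6.5;-0.1 0.05 0.3 0 0 0 5.9;-0.1 0.05 0.3 0 0 0 5.5;-0.1 0.05 0.3 0 0 0 5.5;-0.1 0.05 0.3 0 0 0 5.5;-0.1 0.05 0.3 0 0 0 5.5' 40; python3 -c "
from h import *
cv2.imwrite('pics/side15.png',cv2.resize(imaging.snapshot('side')[150:260,200:340,::-1],None,fx=5,fy=5,interpolation=2))"
```

```text
time: 18.75
tool_pos: [482.6, 141.1, 7.5]
tcp_rot: [-179.9, -0.1, -13.2]
ft_force: [0.3, -0.3, 4.5]
finger_gap: 59.2
```

View pics/side15.png

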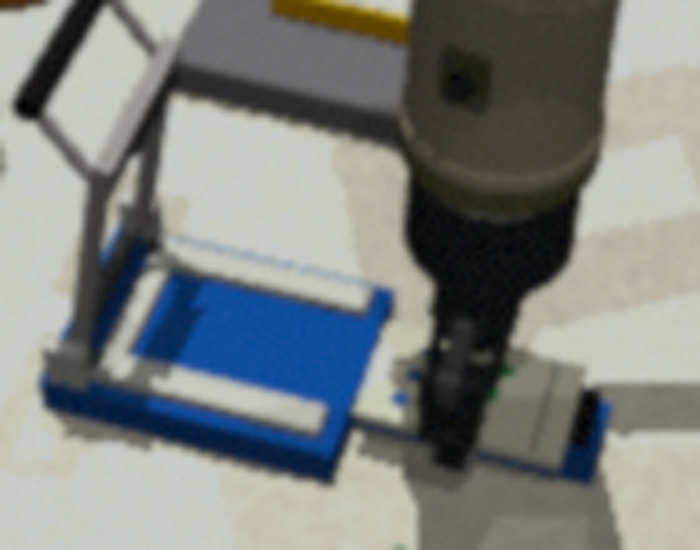

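Gripped at 59.2 mm, with the plate's underside 16.5 mm above the TCP. I'll lift slowly.

```bash
python3 -m creep '0 0 -0.3 0 0 0 5.5;0 0 -0.8 0 0 0 5.5;0 0 -1.6 0 0 0 5.5;0 0 -2.4 0 0 0 5.5;0 0 -3.4 0 0 0 5.5;0 0 -4.4 0 0 0 5.5;0 0 -5.4 0 0 0 5.5;0 0 -6.4 0 0 0 5.5;0 0 -7.4 0 0 0 5.5;0 0 -8 0 0 0 5.5;0 0 -8 0 0 0 5.5' 40; python3 -c "
from h import *
rel([550.1,-132.2,90],-15.4)
cv2.imwrite('pics/side16.png',cv2.resize(imaging.snapshot('side')[110:260,200:360,::-1],None,fx=4,fy=4,interpolation=2))"
```

```text
time: 19.9
tool_pos: [483.3, 141.2, 88.9]
tcp_rot: [-179.9, -0.3, -13.1]
ft_force: [0.8, -0.6, -0.7]
finger_gap: 58.9
row [12.725 25.104 -0.12  -0.15  -0.248  2.251] F [ 0.8 -0.6 -0.7] t 19.9
```

View pics/side16.png

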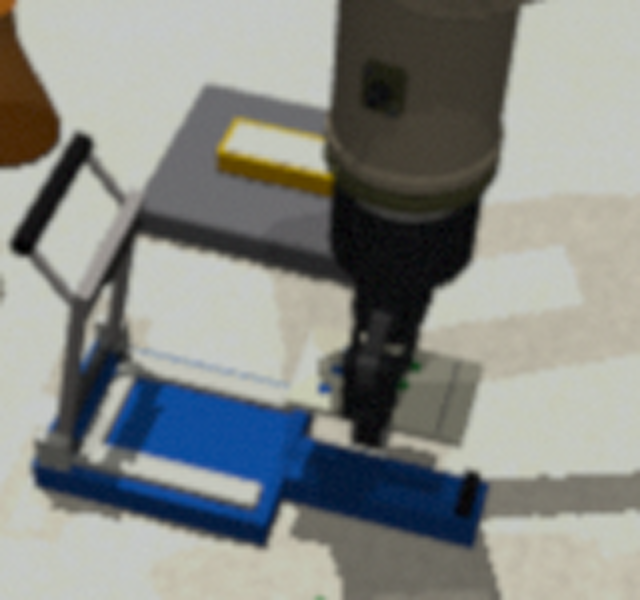

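The plate hangs level in the fingers. Carrying it to above the stage with a smooth ramp.

```bash
python3 -m creep '0.2 0.4 -0.1 0 0 0 5.5;0.6 1.2 -0.1 0 0 0.2 5.5;1.2 2.4 -0.1 0 0 0.4 5.5;2 4 -0.1 0 -0.1 0.6 5.5;3 6 -0.1 0 -0.1 0.8 5.5;4 8 -0.1 -0.1 -0.2 1 5.5;5 10 -0.1 -0.1 -0.2 1.2 5.5;6 12 -0.1 -0.1 -0.2 1.4 5.5;7 14 -0.1 -0.1 -0.2 1.6 5.5;8 16 -0.1 -0.1 -0.2 1.8 5.5;9 18 -0.1 -0.1 -0.2 2 5.5;10 20 -0.1 -0.1 -0.2 2.2 5.5;11 21.9 -0.1 -0.1 -0.2 2.2 5.5;11.8 23.4 -0.1 -0.1 -0.2 2.2 5.5;12.4 24.5 -0.1 -0.1 -0.2 2.2 5.5;12.7 25.1 -0.1 -0.1 -0.2 2.2 5.5;12.7 25.1 -0.1 -0.1 -0.2 2.2 5.5;12.7 25.1 -0.1 -0.1 -0.2 2.2 5.5'; python3 - <<'E'
from h import *
rel([550.1,-132.2,31],-15.4)
t=imaging.snapshot('top'); s=imaging.snapshot('side')
PV=[550.1,-132.2,np.radians(-15.4)]; z=r.sense()['tool_pos'][2]+16.5
it=[(T(PV,box(-50,50,-30,30,z+6)),(0,255,0)),(T(PV,VI[1]),(0,0,255))]
overlay('side',s,it,'pics/so17.png',(200,90,340,200),5.5)
overlay('top',t,it,'pics/to17.png',(280,150,390,280),4.5)
E
```

```text
time: 21.75
tool_pos: [549.2, -131.7, 88.8]
tcp_rot: [-180.0, 0.0, -15.3]
ft_force: [1.1, -1.3, -0.9]
finger_gap: 59.0
row [ 0.103  0.027  5.779 -0.041  0.039  0.058] F [ 1.1 -1.3 -0.9] t 21.75
```

View pics/so17.png

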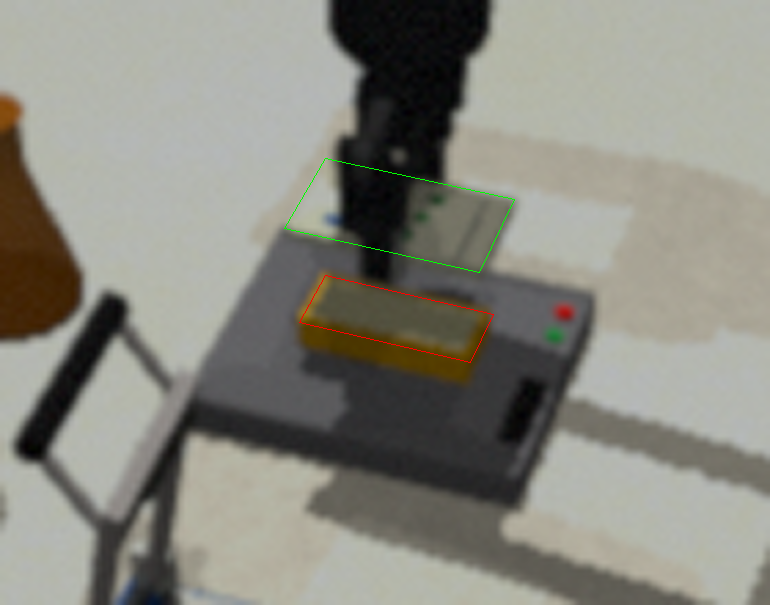

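View pics/to17.png

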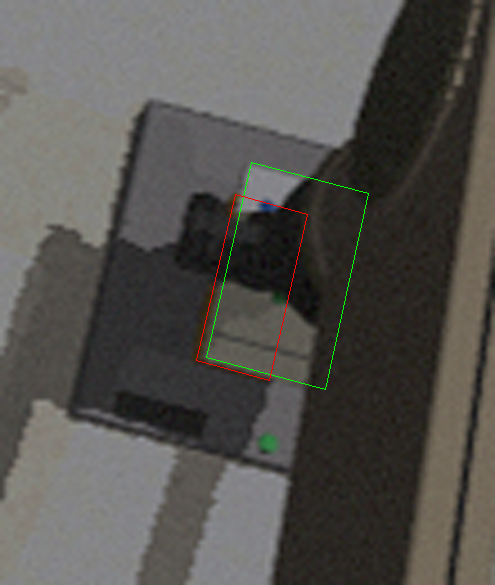

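The plate is where predicted, over the stage (side view: plate at (400,215), stage at (395,320)). I'll lower it.

```bash
python3 -m creep '0.05 0.02 1 0 0 0 5.5;0.1 0.02 2 0 0 0 5.5;0.1 0.02 3 0 0 0 5.5;0.1 0.02 4 0 0 0 5.5;0.1 0.02 5 0 0 0 5.5;0.1 0.02 5.5 0 0 0 5.5;0.1 0.02 5.75 0 0 0 5.5;0.1 0.02 5.75 0 0 0 5.5'; python3 -m creep '0 0 0.1 0 0 0 5.5;0 0 0.15 0 0 0 5.5;0 0 0.15 0 0 0 5.5'
```

```text
time: 22.65
tool_pos: [549.9, -131.8, 31.0]
tcp_rot: [-180.0, 0.1, -15.3]
ft_force: [0.9, -0.6, -1.4]
finger_gap: 58.7
time: 22.95
tool_pos: [550.2, -131.9, 29.8]
tcp_rot: [-180.0, 0.0, -15.3]
ft_force: [0.1, -0.4, -1.7]
finger_gap: 59.1
```

```bash
python3 -m creep '0 0 0.05 0 0 0 5.5;0 0 0.1 0 0 0 5.5;0 0 0.1 0 0 0 5.5'
```

```text
time: 23.25
tool_pos: [550.2, -131.9, 28.8]
tcp_rot: [-180.0, 0.0, -15.3]
ft_force: [0.0, -0.3, -0.8]
finger_gap: 58.8
```

```bash
python3 -m creep '0 0 0.05 0 0 0 5.5;0 0 0.08 0 0 0 5.5;0 0 0.08 0 0 0 5.5'; python3 -m creep '0 0 0.04 0 0 0 5.5;0 0 0.08 0 0 0 5.5;0 0 0.08 0 0 0 5.5'
```

```text
time: 23.55
tool_pos: [550.1, -131.9, 27.9]
tcp_rot: [-180.0, 0.0, -15.3]
ft_force: [-0.2, -0.6, -1.1]
finger_gap: 58.6
time: 23.85
tool_pos: [550.5, -132.0, 27.6]
tcp_rot: [-180.0, -0.0, -15.3]
ft_force: [-0.8, -0.8, 3.4]
finger_gap: 59.0
```

Contact at TCP z=27.6, as predicted. Releasing.

```bash
python3 -m creep '0 0 0 0 0 0 6.3;0 0 0 0 0 0 7;0 0 0 0 0 0 7.8;0 0 0 0 0 0 8.4;0 0 0 0 0 0 8.4;0 0 -1 0 0 0 8.4;0 0 -3 0 0 0 8.4;0 0 -6 0 0 0 8.4;0 0 -10 0 0 0 8.4;-5 0 -14 0 0 0 8.4;-10 0 -17 0 0 0 8.4;-15 0 -17 0 0 0 8.4;-15 0 -17 0 0 0 8.4'; python3 - <<'E'
from h import *
t=imaging.snapshot('top'); s=imaging.snapshot('side')
PV=[550.1,-132.2,np.radians(-15.4)]
it=[(T(PV,box(-50,50,-30,30,50)),(0,255,0)),(T(PV,VI[0]),(0,0,255))]
overlay('side',s,it,'pics/so18.png',(190,90,340,200),5)
overlay('top',t,it,'pics/to18.png',(190,100,390,280),3.3)
E
```

```text
time: 25.15
tool_pos: [403.7, -91.8, 199.5]
tcp_rot: [-180.0, -0.1, -15.3]
ft_force: [0.2, 0.3, -0.1]
finger_gap: 84.3
```

View pics/so18.png

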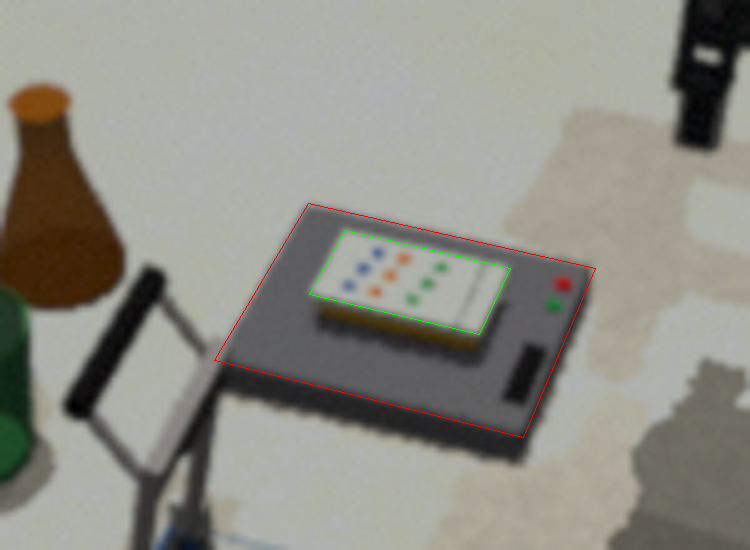

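View pics/to18.png

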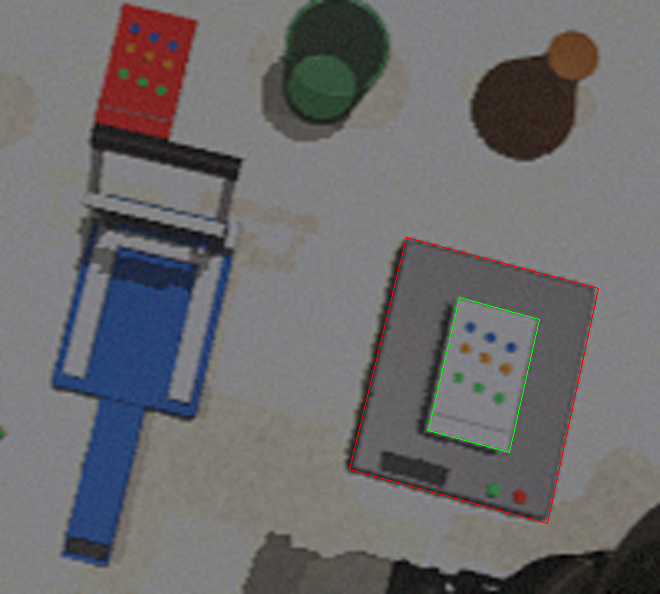

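The plate lies centred and square on the stage in both views (overlay matches within about 1 mm). Now back to the rod.

```bash
python3 -c "
from h import *
rel([673.3,96.8,262],76.8)"
```

```text
row [ 20.953 -25.313  -6.192   0.127  -0.152 -92.104] F [-0.1 -0.6  0.6] t 25.25
```

```bash
python3 -m creep '2 -2.4 -5 0 0 -8 5;4 -4.8 -6.2 0 0 -16 4.5;6 -7.3 -6.2 0 0 -24 4.5;8 -9.7 -6.2 0 0 -32 4.5;10 -12.1 -6.2 0 0 -40 4.5;12 -14.5 -6.2 0 0 -48 4.5;14 -17 -6.2 0 0 -56 4.5;16 -19.3 -6.2 0 0 -64 4.5;18 -21.7 -6.2 0 0 -72 4.5;20 -24 -6.2 0 0 -80 4.5;20.95 -25.3 -6.2 0.1 -0.15 -88 4.5;20.95 -25.3 -6.2 0.1 -0.15 -92.1 4.5;20.95 -25.3 -6.2 0.1 -0.15 -92.1 4.5;20.95 -25.3 -6.2 0.1 -0.15 -92.1 4.5'; python3 -c "
from h import *
rel([673.3,96.8,191],76.8)
cv2.imwrite('pics/side19.png',cv2.resize(imaging.snapshot('side')[60:260,180:360,::-1],None,fx=4,fy=2.9,interpolation=2))"
```

```text
time: 26.65
tool_pos: [673.4, 96.6, 261.8]
tcp_rot: [-180.0, 0.0, 76.7]
ft_force: [-0.7, -0.0, -0.5]
finger_gap: 44.8
row [ 1.800e-02 -1.500e-02  7.077e+00 -1.000e-03  2.500e-02 -1.450e-01] F [-0.7 -0.  -0.5] t 26.65
```

View pics/side19.png

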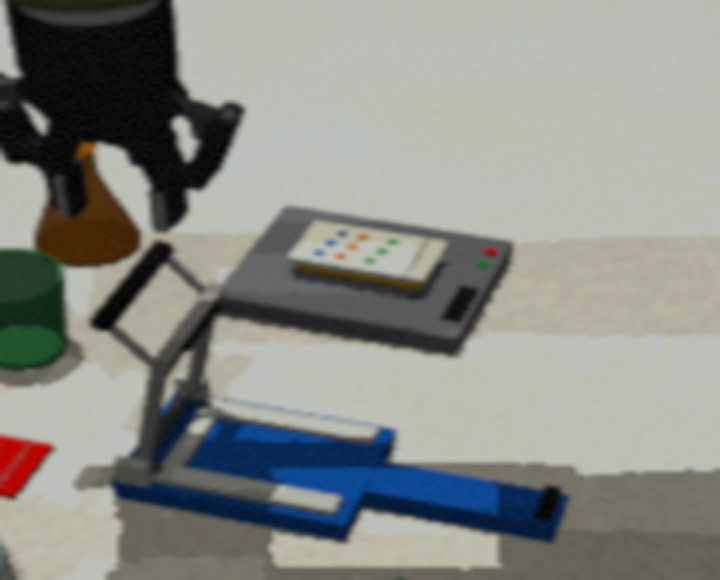

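The fingers, at (65,200) and (168,215), straddle the rod below. I'll descend and close.

```bash
python3 -m creep '0 0 2 0 0 0 4.5;0 0 4 0 0 0 4.5;0 0 6 0 0 0 4.5;0 0 7.1 0 0 0 4.5;0 0 7.1 0 0 0 4.5;0 0 7.1 0 0 0 4.5;0 0 7.1 0 0 0 2.5;0 0 7.1 0 0 0 1;0 0 7.1 0 0 0 1;0 0 7.1 0 0 0 1;0 0 7.1 0 0 0 1' 30
python3 -c "
from h import *
s=r.sense(); R0=Ro.from_euler('xyz',s['tcp_rot'],degrees=True)
a0=0.2023+1.43;u=np.array([np.cos(FP[2]),np.sin(FP[2]),0]); f=lambda a:-159.2*np.cos(a)*u+np.array([0,0,159.2*np.sin(a)])
for th in np.r_[1.35:-.01:-.05]: print(round(th,2),(R0.inv().apply(f(th+.2023)-f(a0))/10).round(2))
cv2.imwrite('pics/side20.png',cv2.resize(imaging.snapshot('side')[60:260,180:360,::-1],None,fx=4,fy=2.9,interpolation=2))"
```

```text
time: 27.8
tool_pos: [674.0, 96.5, 192.6]
tcp_rot: [179.9, -0.0, 76.7]
ft_force: [-0.7, -0.7, 5.8]
finger_gap: 12.5
1.35 [-0.01 -1.27 -0.03]
1.3 [-0.01 -2.07  0.  ]
1.25 [-0.02 -2.86  0.07]
1.2 [-0.02 -3.65  0.19]
1.15 [-0.03 -4.43  0.34]
1.1 [-0.03 -5.2   0.53]
1.05 [-0.04 -5.97  0.76]
1.0 [-0.04 -6.72  1.02]
0.95 [-0.05 -7.45  1.33]
0.9 [-0.05 -8.17  1.67]
0.85 [-0.05 -8.87  2.04]
0.8 [-0.06 -9.56  2.45]
0.75 [ -0.06 -10.22   2.89]
0.7 [ -0.07 -10.85   3.37]
0.65 [ -0.07 -11.47   3.88]
0.6 [ -0.07 -12.05   4.41]
0.55 [ -0.08 -12.61   4.98]
0.5 [ -0.08 -13.14   5.57]
0.45 [ -0.08 -13.64   6.19]
0.4 [ -0.09 -14.11   6.84]
0.35 [ -0.09 -14.55   7.5 ]
0.3 [ -0.09 -14.95   8.19]
0.25 [ -0.09 -15.32   8.9 ]
0.2 [ -0.1  -15.65   9.62]
0.15 [ -0.1  -15.95  10.36]
0.1 [ -0.1  -16.2   11.11]
0.05 [ -0.1  -16.42  11.88]
-0.0 [ -0.1  -16.6   12.65]
```

View pics/side20.png

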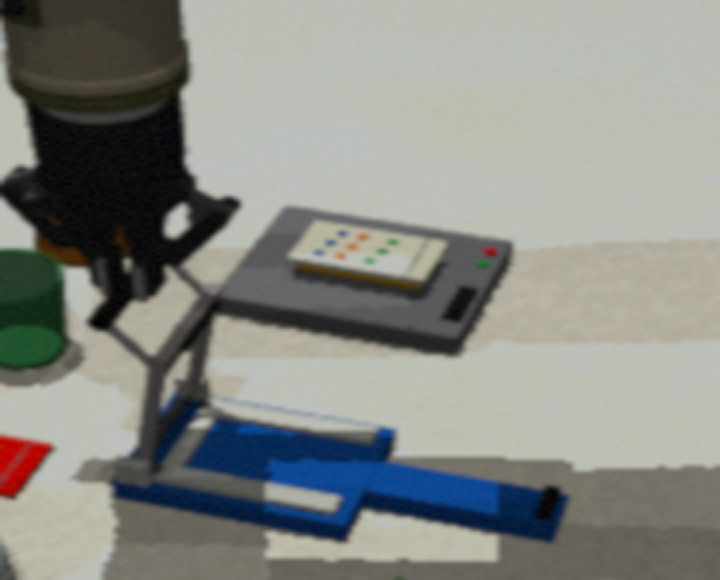

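The rod is gripped again (12.5 mm). I'll swing it down along the arc.

```bash
python3 -m creep '0 -0.6 -0.02 0 0 0 1;0 -1.27 -0.03 0 0 0 1;0 -2.07 0 0 0 0 1;0 -2.86 0.07 0 0 0 1;0 -3.65 0.19 0 0 0 1;0 -4.43 0.34 0 0 0 1;0 -5.2 0.53 0 0 0 1;0 -5.97 0.76 0 0 0 1;0 -6.72 1.02 0 0 0 1;0 -7.45 1.33 0 0 0 1;0 -8.17 1.67 0 0 0 1;0 -8.87 2.04 0 0 0 1;0 -9.56 2.45 0 0 0 1;0 -10.22 2.89 0 0 0 1;-0.05 -10.85 3.37 0 0 0 1;-0.05 -11.47 3.88 0 0 0 1;-0.05 -12.05 4.41 0 0 0 1;-0.05 -12.61 4.98 0 0 0 1;-0.05 -13.14 5.57 0 0 0 1;-0.05 -13.14 5.57 0 0 0 1'
python3 -c "
from h import *
cv2.imwrite('pics/side21.png',cv2.resize(imaging.snapshot('side')[60:260,180:360,::-1],None,fx=4,fy=2.9,interpolation=2))"
```

```text
time: 29.85
tool_pos: [544.7, 126.7, 135.1]
tcp_rot: [180.0, 0.0, 76.7]
ft_force: [1.9, 4.0, -1.9]
finger_gap: 12.6
```

View pics/side21.png

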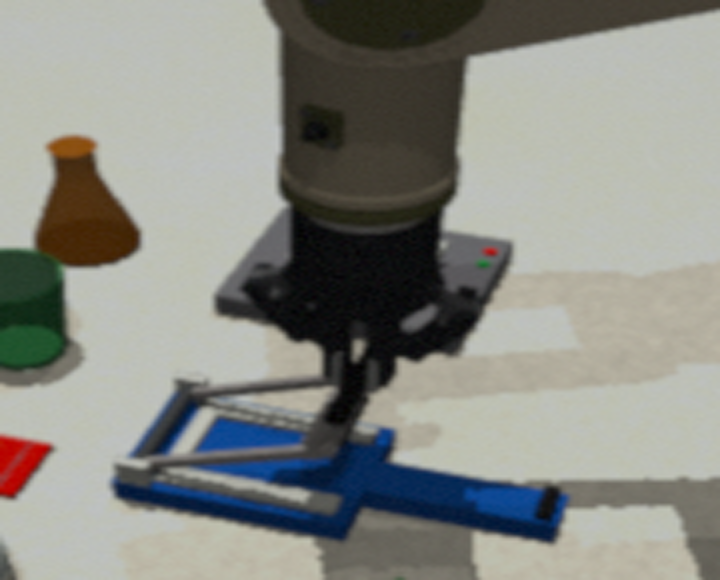

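```bash
python3 -m creep '0 -0.5 0.62 0 0 0 1;0 -0.97 1.27 0 0 0 1;0 -1.41 1.93 0 0 0 1;0 -1.81 2.62 0 0 0 1;0 -2.18 3.33 0 0 0 1;0 -2.51 4.05 0 0 0 1;0 -2.66 4.4 0 0 0 1;0 -2.81 4.79 0 0 0 1;0 -2.94 5.15 0 0 0 1;0 -3.06 5.54 0 0 0 1;0 -3.17 5.9 0 0 0 1;0 -3.28 6.3 0 0 0 1;0 -3.37 6.7 0 0 0 1;0 -3.46 7.08 0 0 0 1;0 -3.46 7.08 0 0 0 1'
python3 -c "
from h import *
cv2.imwrite('pics/side22.png',cv2.resize(imaging.snapshot('side')[120:260,200:360,::-1],None,fx=4.5,fy=4.2,interpolation=2))"
```

```text
time: 31.4
tool_pos: [513.8, 134.4, 68.5]
tcp_rot: [179.7, -0.0, 76.7]
ft_force: [-4.5, -3.2, 27.8]
finger_gap: 12.5
```

View pics/side22.png

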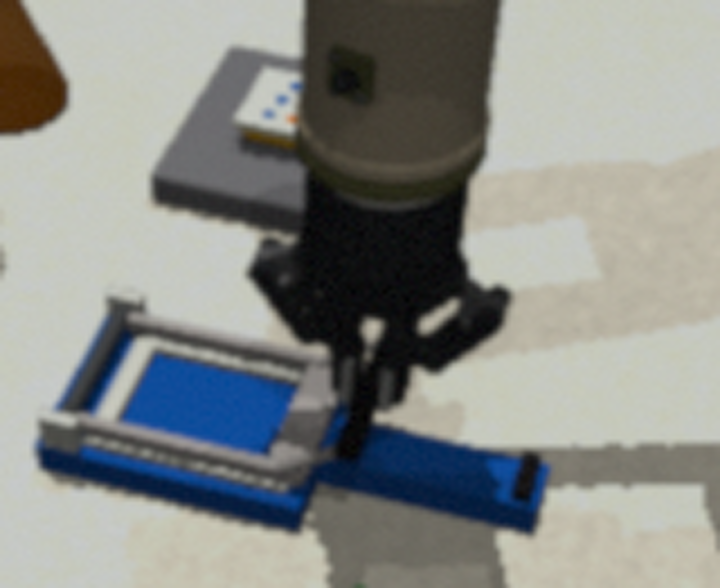

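A 27.8 N reaction at the rod: the bar sits on its shut stop, and the rod is at the same pixels as in the first pictures. I'll release, rise straight up and back away.

```bash
python3 -m creep '0 0 0.05 0 0 0 2.5;0 0 0 0 0 0 4.5;0 0 0 0 0 0 4.5;0 0 0 0 0 0 4.5;0 0 -2 0 0 0 4.5;0 0 -5 0 0 0 4.5;0 0 -10 0 0 0 4.5;0 -5 -13 0 0 0 4.5;-4 -9 -14 0 0 0 4.5;-9 -9 -14 0 0 0 4.5;-14 -9 -14 0 0 0 4.5;-19 -9 -14 0 0 0 4.5;-19 -9 -14 0 0 0 4.5;-19 -9 -14 0 0 0 4.5'; python3 - <<'E'
from h import *
t=imaging.snapshot('top'); s=imaging.snapshot('side')
cv2.imwrite('pics/top23r.png',t[:,:,::-1])
PV=[550.1,-132.2,np.radians(-15.4)]
it=[(T(PV,box(-50,50,-30,30,50)),(0,255,0)),(T(PV,VI[0]),(0,0,255))]
overlay('side',s,it,'pics/so23.png',(190,90,340,250),5)
overlay('top',t,it,'pics/to23.png',(150,80,400,280),3)
s0=cv2.imread('pics/side0.png')[:,:,::-1]
overlay('side',s0,[],'pics/so0b.png',(190,90,340,250),5)
E
```

```text
time: 32.85
tool_pos: [381.1, -31.1, 207.5]
tcp_rot: [179.7, -0.0, 76.4]
ft_force: [0.9, 0.9, 0.3]
finger_gap: 44.9
```

View pics/so23.png

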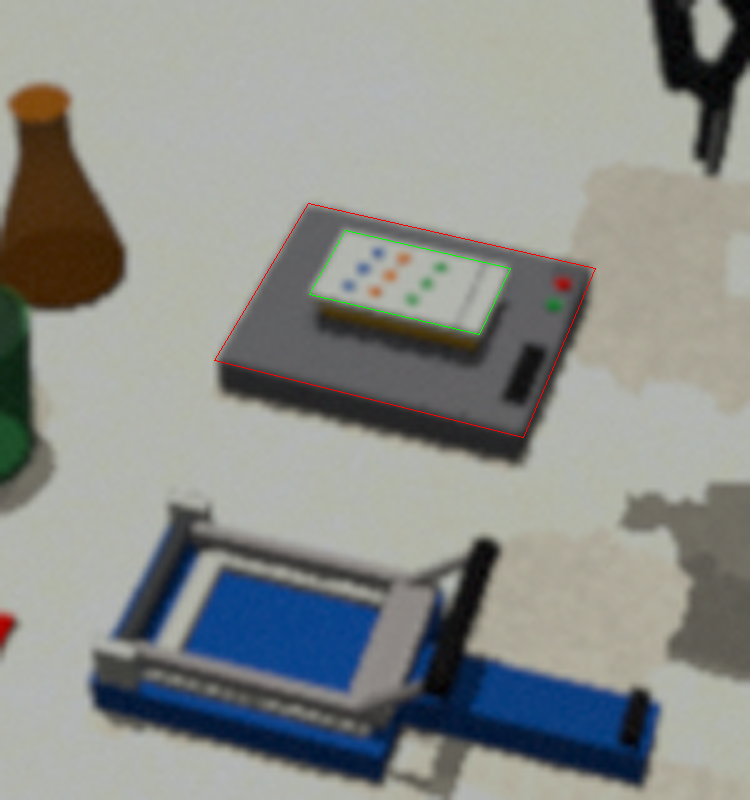

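View pics/to23.png

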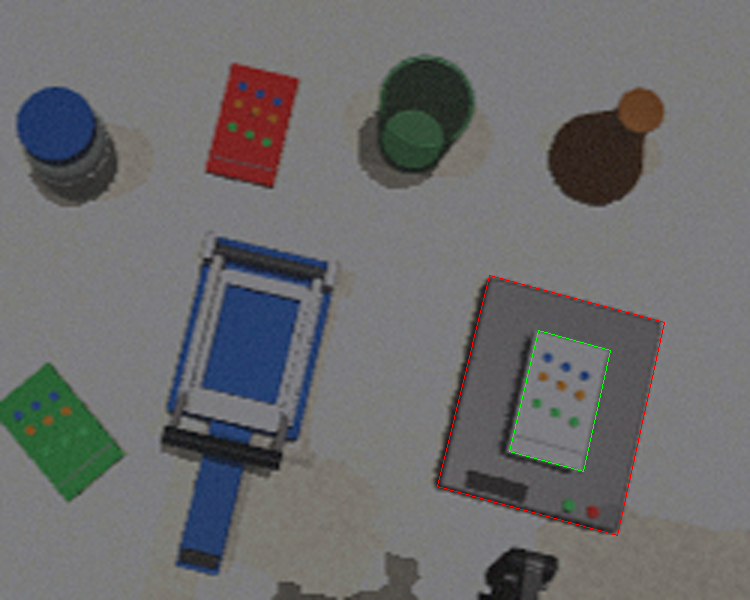

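View pics/so0b.png

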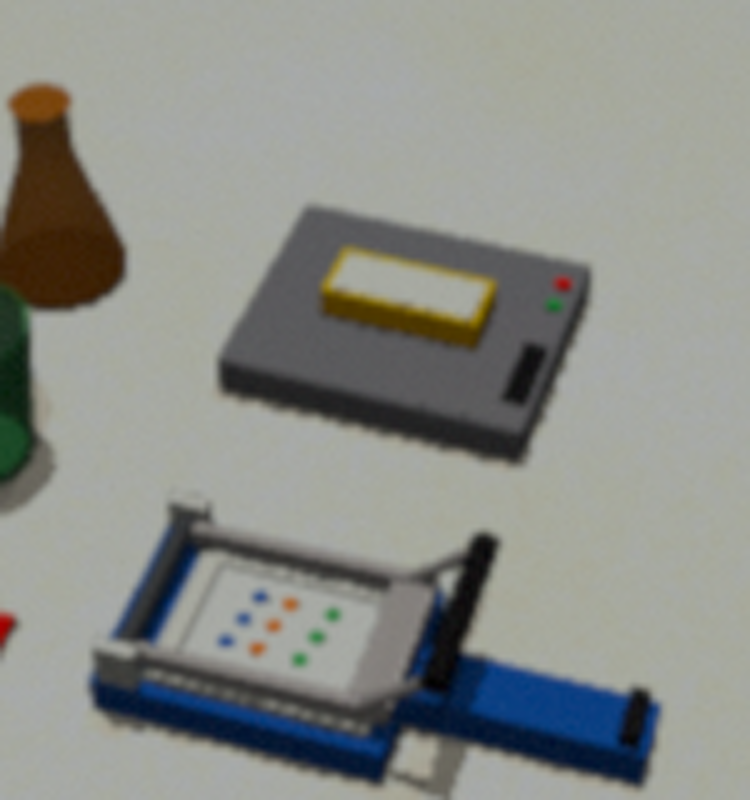

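The rod lies at or slightly below its starting pixels (485,545 against 483,540), so the bar is fully shut. The plate is on the stage, the bystanders haven't moved and the arm is clear.

```bash
python3 -c "
from bench import r
print(r.sense()['ft_force'], r.sense()['qd'].round(2)); print(r.hand_in())"
```

```text
[0.05882777 0.6102393  0.03617801] [ 1.83  0.5  -0.47 -0.06  0.03  0.07]
the job is handed in; nothing more can be done
None
```

I did every part of the task and handed it in at about 33 s of the 72 s allowed; no verdict came back.

- **Bar lifted:** I raised it to about 1.43 rad by its handle while the plate was still in its pocket.
- **Plate slid:** I dragged it flat at about 8–12 N. At the end stop the fingers moved on 3 mm while its spots stayed put.
- **Plate placed:** I gripped it by its overhanging long sides, carried it level and set it down with about 3 N. I released it on contact, not in the air.
- **Bar shut:** I lowered it by the handle until it met its stop.

**Last checks:**
- The plate matched the expected outline on the stage to about 1 mm in both views.
- The bar's handle is back at, or slightly below, its starting position in the image.
- The flask and beaker are where they started. The jar I saw only in the top view, and it looked unmoved.
- The arm was clear of everything, with wrist force near zero.

**Didn't quite agree:**
- **Handle height:** My two-view measurement read about 6 mm higher than the stated 72 mm.
- **Plate top:** It read about 2.5 mm higher than the stated 30 mm.
- **Sideways drift:** The slide drifted about 2–3.5 mm sideways by my frame estimate.
- **Closing push:** Shutting the bar ended with about 28 N at the handle, firmer than needed but below the limits.
- **Arm motion:** The first joint still read about 1.8°/s just before I handed in; I did not wait for it to settle.

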